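Load a culture dish onto the shaker's sprung clamp with the dish lifter

ROBOT

A 6-joint arm with a two-finger parallel gripper is mounted at the origin on a cart in front of the work surface, level with it; the furniture and walls round the work are solid. World frame = base frame: x ahead of the robot, y to its left, z up, the work surface at z = 0. Lengths are in m, angles in degrees, forces in N, time in s.
With the tool pointing down it reaches from about 0.25 to 0.725 m from the base axis. Payload 9.7 kg.
Tool frame: the origin (TCP) lies on the centre line of the jaws, within the pads' length; the fingertips stand tip_reach ahead of it and the grasp point (between the pads) lies 2 mm behind it (tip_reach is the distance from the TCP to the fingertips, in m); z points along the fingers, y is the direction in which the jaws open and shut (so a half turn about z gives the same grasp; the last joint's range is limited). The gripper opens to 85 mm and grips with 20 to 120 N. Pads are 22 mm wide; open, the fingers measure 114 mm over their backs; the gripper's body (76 mm by 85 mm) begins 54 mm behind the grasp point. The pads swing forward as they close: fully open they stand 13 mm farther back than shut.
Start: joints at [74.599, 4.979, 10.078, 95.1, 0, 90], TCP at [0.146, 0.53, 0.248] pointing down, gripper open.
Joint ranges: [-179.16, 179.16], [-48.56, 103.87], [-65.8, 70.77], [-126.05, 130.52], [-82.76, 87.17], [-180, 180]. Speed limits (degrees/s): [127.2, 127.2, 147.25, 180, 180, 180].

INTERFACE

Orientations are given as [roll, pitch, yaw] about the fixed x, y, z axes, in that order (R = Rz(yaw) Ry(pitch) Rx(roll)).
In Python, from workcell import get_obs, camera, calibration, job_done, tip_reach gives the robot as it stands.
- The arm moves only by the tool apply_moves, never from a script. Its argument "rows" is a list of rows, each a list of 7 numbers: the shift along the world's x, y, z in mm, then the turn, a rotation vector about the world's x, y, z in degrees, then the closure, from 0 (fully open) to 1 (shut). A call has 1 to 20 rows; each row shifts and turns the commanded pose from where the row before left it; what a row does not reach is not made up. A row lasts 1/8 s, in which the tool goes at most 62.5 mm and 10.7 degrees, less where a joint would pass 70% of its speed; a pose out of reach is approached as far as the arm can. A call with a gripper value outside its range is refused whole. The fingers move at their own pace and stop on an object; "grip_force" is the grip in N (left out, the last holds). Time passes only in rows, so rows that do not move let the fingers close. It gives the time, the measured TCP pose, the force and the opening at its end, in the units of the state.
- get_obs(): the state, without advancing time (a new reading comes with each control period).
- camera(name): name is "scene" or "top"; returns the picture (384x512x3 uint8, red, green, blue); there is no depth.
- calibration(name): a dict with "intrinsics" (3x3 intrinsics, pixels), "T" (4x4, takes a point from camera to world coordinates). Camera axes: x right, y down, z forward; pixel columns grow to the right and rows downward; lengths in m; the calibration is good to about 2 mm. A picture is of the moment at which its call begins. calibration takes no time and is no camera call.
- job_done(): hands the job in, once; it reports no verdict.
The state is a dict: "time": time; "q": joint angles; "qd": joint speeds; "joint_efforts": joint torques, N m; "ee_pos": TCP position; "tcp_rot": TCP orientation; "wrist_force": force on the tool from outside, world axes, zero at the start; "torque": the same for the moment, N m; "opening": finger opening in m.
Only numpy, scipy, OpenCV 4.12 (cv2) and the standard library are available. Lean on these libraries where they do the work, as an engineer would, in place of code of your own. Each camera call takes 0.05 s, during which the arm holds its last target.

TASK

Pick up the dish lifter from the blue mat, slide its blade under the pink culture dish on the steel stand and carry the dish level to the shaker. With the dish on the blade, nose it gently against the sprung roller, push the roller back just far enough (not hard against its end stop) for the dish to go down behind the two front pegs, and leave it clamped flat on the rails. Then draw the lifter out and stand it back on the blue mat; keep the dish level and your fingers off it, and do not disturb the other things.

Things in the scene. Friction and masses are not known exactly. Their poses are not given: they have to be found in the camera images.
- lifter_grip (a point): Grip point of the loose dish lifter (150 g): centre of its black upright handle plate, 46 mm long (along x), 12 mm thick (y), reaching 24 mm above and 32 mm below this point. x points along the blade to its tip, z up. The steel blade's underside, on which the lifter stands, is 52 mm below this point; its tip is 108 mm ahead of it, its rear end 27 mm behind
- lifter_cradle (a point): Point on the upper face of the lifter's blade over which a carried dish has its centre when it touches both heel tabs; 78 mm ahead of the grip point. Blade 3 mm thick, 44 mm wide from tabs to tip; tip 30 mm ahead of this point. The two heel tabs, 10 mm high above the blade's face and 16 mm to each side of its middle, stand 47 mm behind this point. Axes as the grip point's
- dish_centre (a point): Centre (half-way up) of the loose covered glass dish with pink set medium, round, diameter 100 mm, 26 mm high, 160 to 240 g; z up. It stands on the stand at the start
- stand: Fixed steel levelling stand under the dish. Origin on the worktop under its middle; x lengthwise, z up. Two rails along x, 90 mm long, 7 mm wide, 66 mm apart between centres, tops 16 mm above the worktop, carry the dish. The space between them is open from the -x end (robot's side) and down to the worktop, up to a low crossbar 38 mm beyond the middle
- shaker: Fixed white bench shaker, housing 200 x 180 mm. Origin on the worktop under its middle; x points from its control panel (robot's side) to its back, z up. The aluminium deck on it, top 80 mm above the worktop, carries the dish clamp (rails, pegs, roller). The deck stopped anywhere within 20 mm either way along x; this shift is not reported, so see or feel it. Pushing does not move the deck
- shaker_nest (a point): Where the middle of the clamped dish's underside would lie if the deck were at mid-stroke, at rail-top height, 92 mm above the worktop; the true place is up to 20 mm off along the shaker's x (axes as the shaker's). Two rails along x, 8 mm wide, 66 mm apart between centres, 12 mm above the deck, carry the dish; the blade fits into the gap between them, which is open towards -x
- pegs_mid (a point): Midway between the tops of the two front pegs if the deck were at mid-stroke (true place up to 20 mm off along x). Steel pegs with 8 mm heads, 64 mm apart between centres, tops 6 mm above the rails, 43.5 mm before the nest's middle. The dish must pass over them and go down behind them. Axes as the shaker's
- roller_mid (a point): Middle of the black roller's axis if the deck were at mid-stroke (true place up to 20 mm off along x). Roller 12 mm thick, 60 mm long, axis 15 mm above rail tops; it turns freely and springs back along x: 3 N at first touch, 0.15 N more per mm, end stop at 12 mm. A clamped dish holds it 7.5 mm back; push it 9 to 11 mm back to let the dish down behind the pegs
- mat: Fixed blue mat, 190 mm (x) by 90 mm (y), 3 mm thick; origin under its middle on the worktop, z up. The lifter stands on it at the start and goes back on it, its blade's middle within 100 mm of the mat's middle
- dropper_bottle: Amber dropper bottle with black teat, diameter 34 mm, 84 mm high, loose, behind the work; leave it alone. Origin at its foot
- flask: Conical flask, diameter 67 mm, 108 mm high, loose, to the right of the shaker; leave it alone. Origin at its foot
- lifter: The dish lifter as a whole; origin on the blade's underside, 78 mm ahead of and 52 mm below the grip point; axes as the grip point's
- dish: The dish as a whole; origin at the middle of its underside, z up

How it is judged:
By the outcome, as a careful person would: the job done as asked, in the order asked, and still so for the second after the job is handed in, with the robot touching nothing.
It also fails if it takes over 72 s, if anything falls off the work surface, if the arm or the gripper's body presses on something with over 40 N, if the wrist force passes 120 N, or if a joint passes its speed limit or range.

## Working session

There is one attempt and no reset: what is moved stays moved. The work goes in short steps, Python scripts to look and compute and a tool call to move; the robot and the scene stay as the last step left them, time stands still between calls to the robot, and variables do not carry over. Pictures are saved under pics/ and viewed, and the job is handed in when it is done.

Besides the shell and the picture viewer there is one more tool, called after "Request:" by a JSON object that holds its "api" and its "payload". apply_moves: Moves the arm, as the interface text tells. Its arguments: {"type":"object","properties":{"rows":{"type":"array","items":{"type":"array","items":{"type":"number"}}},"grip_force":{"type":"number"}},"required":["rows"]}

```bash
mkdir -p pics; ls
python3 - <<'E'
from workcell import *
import cv2,numpy as np
print(get_obs(), tip_reach)
for n in ("scene","top"):
    im=camera(n); cv2.imwrite(f"pics/{n}0.png",im[:,:,::-1]); c=calibration(n); print(n,c)
E
```

```text
pics
{'time': 0.0, 'q': array([ 7.46009379e+01,  5.00961506e+00,  1.00322676e+01,  9.50975613e+01,
       -6.77651796e-04,  9.00016829e+01]), 'qd': array([ 0.03173205, -0.0136386 ,  0.09263869, -0.01238502,  0.04457938,
       -0.06539613]), 'joint_efforts': array([-8.79950312e-04, -5.20386815e+01,  4.64806473e+01,  1.61459885e-02,
       -5.42958514e-05,  1.84361556e-05]), 'ee_pos': array([0.14599519, 0.53005413, 0.24757771]), 'tcp_rot': array([-1.79925091e+02,  6.79851485e-04,  1.64599256e+02]), 'wrist_force': array([1.29052228, 0.00870319, 0.01080481]), 'torque': array([-0.02712663, -0.04379957,  0.01679181]), 'opening': 0.08550286247847697} 0.017
scene {'intrinsics': array([[351.14616087,   0.        , 256.00462359],
       [  0.        , 351.14616087, 194.92940922],
       [  0.        ,   0.        ,   1.        ]]), 'T': array([[-0.80948211, -0.42089373,  0.40937414,  0.18568178],
       [-0.58694053,  0.59845325, -0.54530223,  0.30102344],
       [-0.01547699, -0.68169067, -0.73147679,  0.833576  ],
       [ 0.        ,  0.        ,  0.        ,  1.        ]])}
top {'intrinsics': array([[371.64346134,   0.        , 249.58992377],
       [  0.        , 371.64346134, 191.69989821],
       [  0.        ,   0.        ,   1.        ]]), 'T': array([[-0.02270926, -0.98949877,  0.14274619,  0.47208047],
       [-0.99958908,  0.02497131,  0.01407494, -0.26211023],
       [-0.01749169, -0.1423679 , -0.98965925,  1.12306942],
       [ 0.        ,  0.        ,  0.        ,  1.        ]])}
```

View pics/scene0.png

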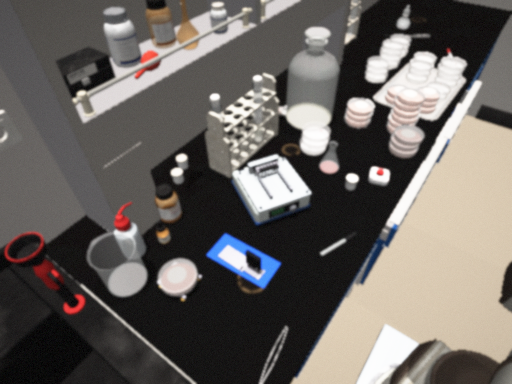

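View pics/top0.png

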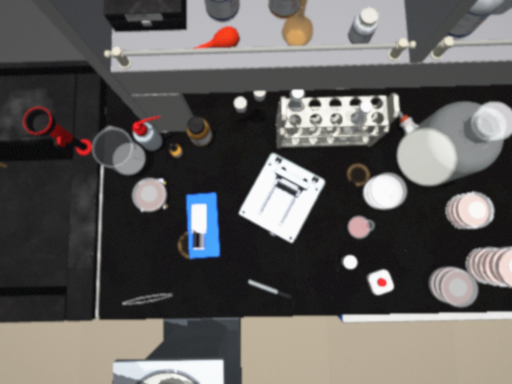

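Run:
```python
import cv2
t=cv2.imread("pics/top0.png"); s=cv2.imread("pics/scene0.png")
cv2.imwrite("pics/topA.png",cv2.resize(t[140:270,120:335],None,fx=3.7,fy=3.7,interpolation=cv2.INTER_CUBIC))
cv2.imwrite("pics/sceA.png",cv2.resize(s[145:305,140:320],None,fx=3.7,fy=3.7,interpolation=cv2.INTER_CUBIC))
```

```text
(no output)
```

View pics/topA.png

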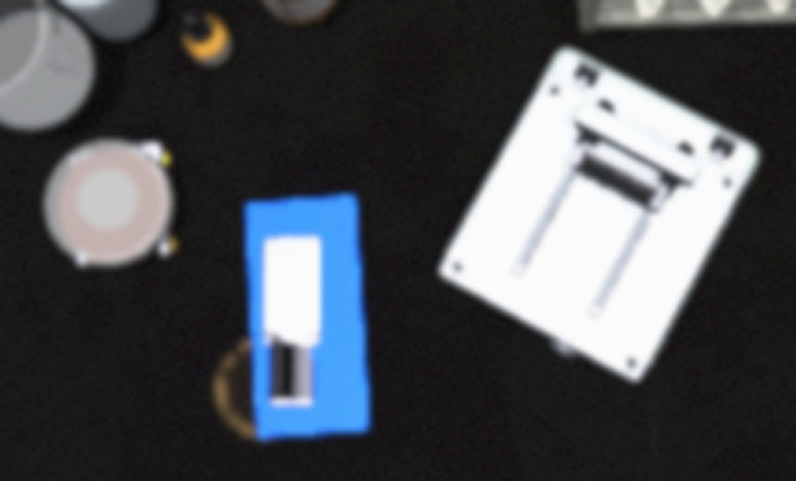

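View pics/sceA.png

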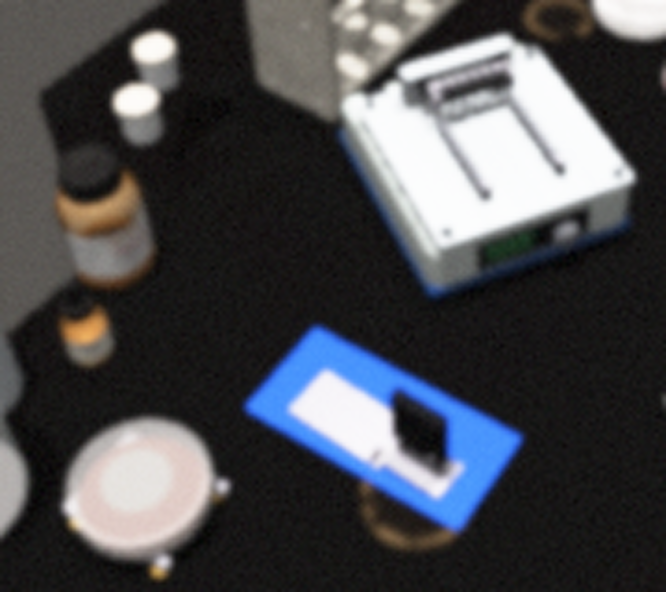

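```bash
cat > h.py <<'E'
import numpy as np, cv2
from workcell import *
C={n:calibration(n) for n in("scene","top")}
def ray(n,p):
    K=C[n]["intrinsics"];T=C[n]["T"]
    d=T[:3,:3]@np.linalg.solve(K,np.array([p[0],p[1],1.]))
    return T[:3,3],d
def onz(n,p,z):
    o,d=ray(n,p);return o+d*(z-o[2])/d[2]
def tri(pt,ps):
    o1,d1=ray("top",pt);o2,d2=ray("scene",ps);d1=d1/np.linalg.norm(d1);d2=d2/np.linalg.norm(d2)
    s=np.linalg.lstsq(np.stack([d1,-d2],1),o2-o1,rcond=None)[0]
    a=o1+s[0]*d1;b=o2+s[1]*d2
    return (a+b)/2,np.linalg.norm(a-b)
def proj(n,X):
    T=C[n]["T"];v=C[n]["intrinsics"]@(T[:3,:3].T@(np.asarray(X,float)-T[:3,3]));return v[:2]/v[2]
E
python3 - <<'E'
from h import *
for n,f in(("top","pics/top0.png"),("scene","pics/scene0.png")):
    im=cv2.imread(f);b,g,r=[im[:,:,i].astype(int) for i in range(3)]
    x0,x1,y0,y1=(120,335,140,270) if n=="top" else (140,320,145,305)
    win=np.zeros(b.shape,bool);win[y0:y1,x0:x1]=1
    blue=((b>r+60)&win).astype(np.uint8)
    def comps(m,minA):
        k,l,s,c=cv2.connectedComponentsWithStats(m.astype(np.uint8))
        for i in range(1,k):
            if s[i,4]>=minA:
                pts=np.argwhere(l==i)[:,::-1].astype(np.float32)
                yield s[i],c[i],cv2.minAreaRect(pts),pts
    print(n,"blue")
    for s,c,rct,p in comps(blue,60):
        print(s,c,rct); 
        if s[4]>500:
            for q in cv2.boxPoints(rct): print("   mat",onz(n,q,.003).round(4))
    white=((np.minimum(np.minimum(b,g),r)>150)&win)
    print(n,"white")
    for s,c,rct,p in comps(white,15):
        print(s,c.round(1),[np.round(a,1) for a in rct])
        if s[4]>1000:
            for q in cv2.boxPoints(rct): print("   deck",q,onz(n,q,.08).round(4))
        elif s[4]>150:
            for q in cv2.boxPoints(rct): print("   blade",q,onz(n,q,.006).round(4))
    amb=((r>b+60)&win)
    print("amber")
    for s,c,rct,p in comps(amb,2): print(s,c.round(1))
    dish=((r>b+8)&(r>110)&win)
    print("dish")
    for s,c,rct,p in comps(dish,60): print(s,c.round(1),[np.round(a,1) for a in rct],onz(n,c,.04))
E
```

```text
top blue
[ 185  192   36   67 1525] [204.06754098 225.57180328] ((202.6199951171875, 225.16000366210938), (65.73197174072266, 32.172611236572266), 86.8201675415039)
   mat [ 0.6339 -0.0481  0.003 ]
   mat [ 0.6369 -0.1464  0.003 ]
   mat [ 0.4394 -0.1552  0.003 ]
   mat [ 0.4363 -0.0594  0.003 ]
top white
[138 140  10   2  16] [142.5 140.4] [array([142.5, 140.5]), array([1., 9.]), np.float64(90.0)]
[286 140  14   6  46] [293.7 142.2] [array([292.5, 142.5]), array([ 5., 13.]), np.float64(90.0)]
[309 140   9   5  33] [312.3 141.6] [array([313., 142.]), array([4., 8.]), np.float64(90.0)]
[327 140   7   4  25] [329.6 141.4] [array([330. , 141.5]), array([3., 6.]), np.float64(90.0)]
[120 144  21  28 243] [129.6 161.7] [array([132.1, 159.8]), array([18. , 27.5]), np.float64(29.1)]
   blade [117.547165 167.4151  ] [0.7192 0.1594 0.006 ]
   blade [130.89622 143.38681] [0.7944 0.1198 0.006 ]
   blade [146.60378 152.11322] [0.7652 0.0702 0.006 ]
   blade [133.25471 176.14151] [0.6905 0.1101 0.006 ]
[ 239  154   86   89 4088] [281.1 198.2] [array([281.3, 197.3]), array([62.2, 71.7]), np.float64
[... 3506 characters left out ...]
.38596972  0.04      ]
[175 153  13  10  67] [181.1 157.7] [array([181. , 157.5]), array([ 9., 12.]), np.float64(90.0)] [ 0.94400372 -0.28393787  0.04      ]
[170 167  13  10  63] [176.1 171.7] [array([176. , 171.5]), array([ 9., 12.]), np.float64(90.0)] [ 0.90796019 -0.22342135  0.04      ]
[155 193  22  18 181] [165.8 201.8] [array([166.7, 202.1]), array([13.9, 21.6]), np.float64(75.3)] [ 0.83824961 -0.10917025  0.04      ]
[157 229  12  14 115] [163.2 235.5] [array([163.6, 236. ]), array([11.5, 11.7]), np.float64(69.4)] [ 0.75136412 -0.01486787  0.04      ]
[158 262  43  34 785] [178.4 279.2] [array([177.4, 278.6]), array([31.3, 39.9]), np.float64(56.3)] [0.61921889 0.05899576 0.04      ]
```

Run:
```python
import cv2,numpy as np
t=cv2.imread("pics/top0.png"); s=cv2.imread("pics/scene0.png")
def z(im,x0,x1,y0,y1,f,name):
    o=cv2.resize(im[y0:y1,x0:x1],None,fx=f,fy=f,interpolation=cv2.INTER_CUBIC)
    for x in range(x0,x1,5):
        cv2.putText(o,str(x),(int((x-x0+.5)*f)-8,9),0,.35,(0,255,0),1); cv2.line(o,(int((x-x0+.5)*f),10),(int((x-x0+.5)*f),16),(0,255,0),1)
    for y in range(y0,y1,5):
        cv2.putText(o,str(y),(0,int((y-y0+.5)*f)+4),0,.35,(0,255,0),1); cv2.line(o,(24,int((y-y0+.5)*f)),(30,int((y-y0+.5)*f)),(0,255,0),1)
    cv2.imwrite(name,o)
z(t,127,172,175,217,13,"pics/z_dt.png")
z(s,150,210,255,307,11,"pics/z_ds.png")
z(t,183,222,188,262,8,"pics/z_mt.png")
z(t,235,330,150,248,6,"pics/z_st.png")
z(s,228,316,148,226,7.5,"pics/z_ss.png")
```

```text
(no output)
```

View pics/z_dt.png

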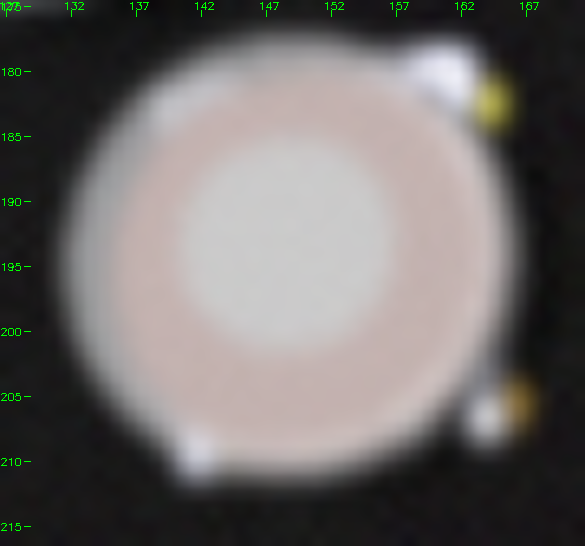

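View pics/z_ds.png

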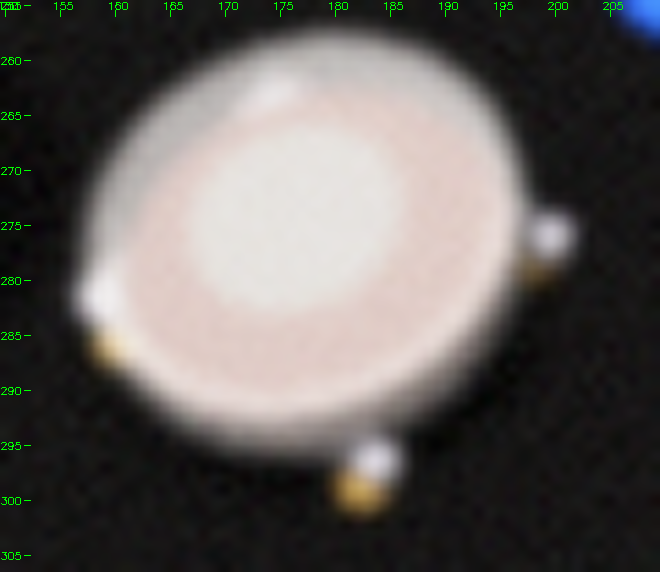

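View pics/z_mt.png

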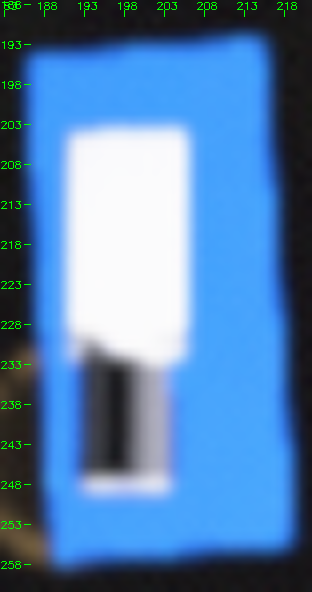

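View pics/z_st.png

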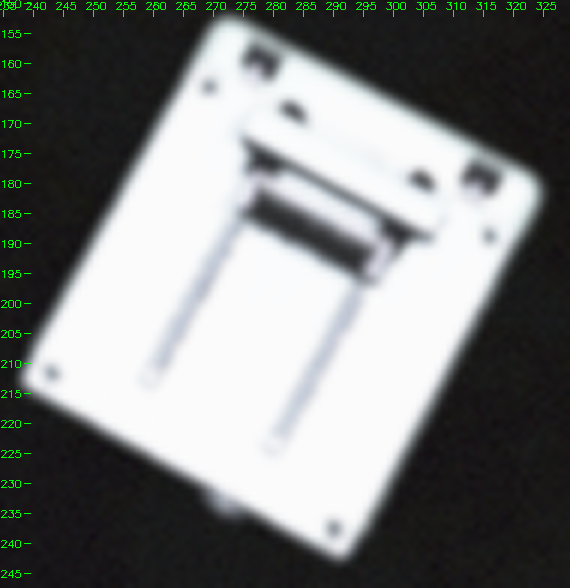

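View pics/z_ss.png

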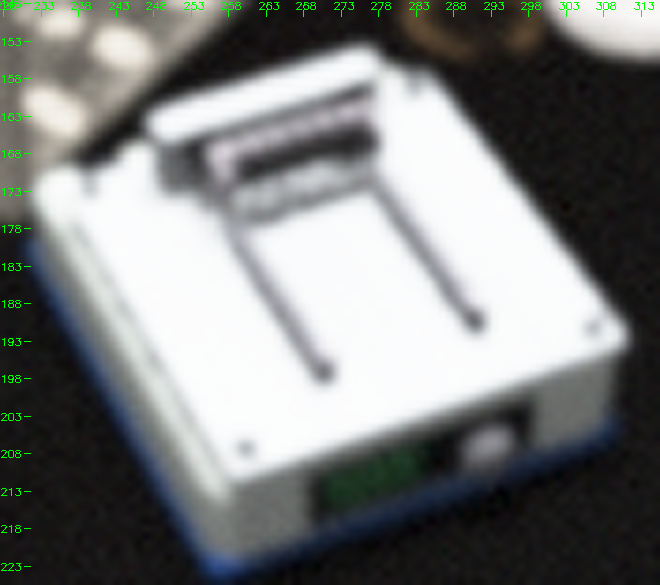

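Run:
```python
from h import *
print("SE",tri((164,206.5),(199.5,276)),"SW",tri((141.5,209),(183.5,296.5)))
print("SEbrass",tri((166.5,205.5),(198,279)))
for n,p in(("top",(160.5,180)),("top",(164,206.5)),("top",(141.5,209)),("scene",(158,281.5)),("scene",(174,263)),("top",(139.5,182.5)),("scene",(199.5,276)),("scene",(183.5,296.5))): print(n,p,onz(n,p,.02).round(4))
# dish: outer silhouette
for n,f,w in(("top","pics/top0.png",(127,172,175,217)),("scene","pics/scene0.png",(150,210,252,307))):
    im=cv2.imread(f)
    g=im.min(2)
    m=np.zeros_like(g);m[w[2]:w[3],w[0]:w[1]]=(g[w[2]:w[3],w[0]:w[1]]>75)
    cs,_=cv2.findContours(m,cv2.RETR_EXTERNAL,cv2.CHAIN_APPROX_NONE)
    c=max(cs,key=cv2.contourArea); print(n,cv2.fitEllipse(c))
print("pegs",[ (onz("top",p,.098).round(4),) for p in((259,212),(280,224))],[onz("scene",p,.098).round(4) for p in((270.5,197.5),(290.5,190.5))])
print(tri((259,212),(270.5,197.5)),tri((280,224),(290.5,190.5)))
```

```text
SE (array([0.59373863, 0.01220128, 0.01537235]), np.float64(0.0008050269060639958)) SW (array([0.58732397, 0.07943379, 0.0164071 ]), np.float64(0.00018794290298526856))
SEbrass (array([ 0.60106786,  0.01177295, -0.00891047]), np.float64(0.0050251806057158566))
top (160.5, 180) [0.6737 0.0223 0.02  ]
top (164, 206.5) [0.5929 0.0108 0.02  ]
top (141.5, 209) [0.587  0.0784 0.02  ]
scene (158, 281.5) [0.6687 0.0884 0.02  ]
scene (174, 263) [0.6746 0.0246 0.02  ]
top (139.5, 182.5) [0.6677 0.086  0.02  ]
scene (199.5, 276) [0.5918 0.014  0.02  ]
scene (183.5, 296.5) [0.5855 0.0804 0.02  ]
top ((149.6746063232422, 194.29164123535156), (34.90174865722656, 36.411277770996094), 50.65059280395508)
scene ((177.78517150878906, 277.0560607910156), (38.072410583496094, 41.98063278198242), 65.39105224609375)
pegs [(array([ 0.5626, -0.2723,  0.098 ]),), (array([ 0.5282, -0.3291,  0.098 ]),)] [array([ 0.5578, -0.263 ,  0.098 ]), array([ 0.526 , -0.3189,  0.098 ])]
(array([ 0.56379351, -0.27230475,  0.08587904]), np.float64(0.00027092954770102553)) (array([ 0.5300298 , -0.32915799,  0.0865915 ]), np.float64(0.002830422776879461))
```

Run:
```python
import cv2,numpy as np
from h import *
ims={"top":[],"scene":[]}
for k in range(4):
    for n in ims: ims[n].append(camera(n).astype(float))
for n in ims: np.save(f"avg_{n}.npy",np.mean(ims[n],0))
def z(im,x0,x1,y0,y1,f,name,lo,hi):
    im=np.clip((im[:,:,::-1]-lo)/(hi-lo)*255,0,255).astype(np.uint8)
    o=cv2.resize(im[y0:y1,x0:x1],None,fx=f,fy=f,interpolation=cv2.INTER_CUBIC)
    for x in range(x0,x1,5):
        cv2.putText(o,str(x),(int((x-x0+.5)*f)-8,9),0,.35,(0,0,255),1)
        cv2.line(o,(int((x-x0+.5)*f),10),(int((x-x0+.5)*f),16),(0,0,255),1)
    for y in range(y0,y1,5):
        cv2.putText(o,str(y),(0,int((y-y0+.5)*f)+4),0,.35,(0,0,255),1)
        cv2.line(o,(24,int((y-y0+.5)*f)),(30,int((y-y0+.5)*f)),(0,0,255),1)
    cv2.imwrite(name,o)
z(np.load("avg_top.npy"),250,310,160,230,8.5,"pics/y_st.png",150,255)
z(np.load("avg_scene.npy"),245,300,150,204,10,"pics/y_ss.png",90,255)
print(onz("top",(149.67,194.0),.029),onz("scene",(178,277.),.029))
```

```text
[0.63047787 0.0519357  0.029     ] [0.63071202 0.05163863 0.029     ]
```

View pics/y_st.png

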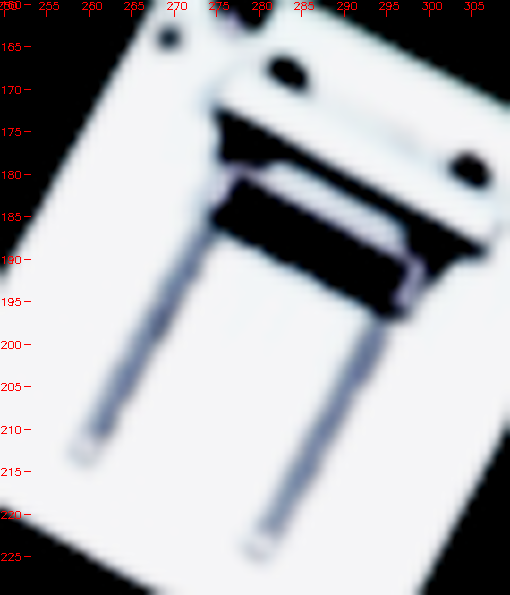

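View pics/y_ss.png

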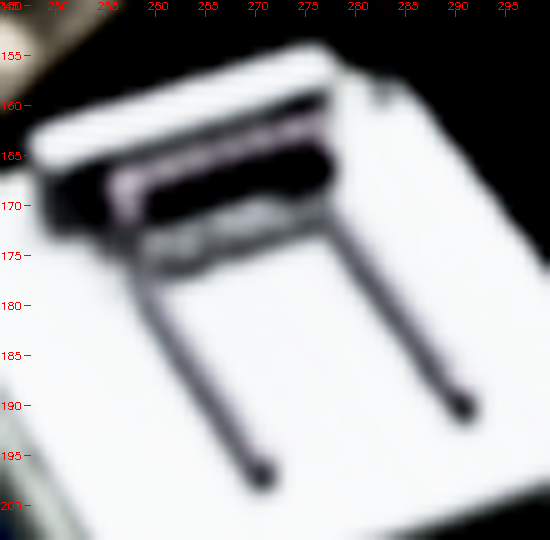

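Run:
```python
from h import *
a=np.load("avg_top.npy").min(2)
# rails: fit dark ridge between ends
def ridge(n,p,q,half=4):
    a=np.load(f"avg_{n}.npy").min(2).astype(np.float32);p,q=np.array(p,float),np.array(q,float);u=(q-p)/np.linalg.norm(q-p);v=np.array([-u[1],u[0]]);pts=[]
    for s in np.linspace(0,np.linalg.norm(q-p),25):
        t=np.arange(-half,half+.01,.25);P=(p+u*s+np.outer(t,v)).astype(np.float32)
        w=cv2.remap(a,P[:,0][None],P[:,1][None],cv2.INTER_LINEAR)[0];w=np.clip(w.max()-w-5,0,None)
        pts.append(p+u*s+v*(w*t).sum()/w.sum())
    return np.array(pts)
def yaw(n,pts,z):
    X=np.array([onz(n,p,z)[:2] for p in pts]);c=X.mean(0);d=np.linalg.svd(X-c)[2][0];d*=np.sign(d[0]);return np.degrees(np.arctan2(d[1],d[0])),c
for z in(.085,.092):
    L=yaw("top",ridge("top",(261,210),(273,189)),z);R=yaw("top",ridge("top",(281,222),(293,200)),z)
    L2=yaw("scene",ridge("scene",(268.5,194),(260,180)),z);R2=yaw("scene",ridge("scene",(289,188),(279,174)),z)
    print(z,L,R,L2,R2)
th=np.radians(-29.8);ex=np.array([np.cos(th),np.sin(th)]);ey=np.array([-ex[1],ex[0]])
def loc(name,X): print(name,X.round(4),"along",round(X[:2]@ex,4),"lat",round(X[:2]@ey,4))
loc("pegL",onz("top",(259.2,212.7),.096));loc("pegR",onz("top",(279.8,224.3),.096))
loc("pegLs",onz("scene",(270.5,197),.09));loc("pegRs",onz("scene",(290.5,190.5),.09))
for z in(.107,.1):
  loc("rolfront",onz("top",(274.5,186),z));loc("rolfront",onz("top",(295.5,197),z))
loc("rol_ax s",onz("scene",(259,170.),.107));loc("rol_ax s",onz("scene",(277,164.5),.107))
loc("railL top",np.r_[yaw("top",ridge("top",(261,210),(273,189)),.092)[1],0]);loc("railR top",np.r_[yaw("top",ridge("top",(281,222),(293,200)),.092)[1],0])
loc("railL sc",np.r_[yaw("scene",ridge("scene",(268.5,194),(260,180)),.092)[1],0]);loc("railR sc",np.r_[yaw("scene",ridge("scene",(289,188),(279,174)),.092)[1],0])
# blade edges / mat
at=np.load("avg_top.npy").astype(np.float32)
r=at[:,:,0]
# blade left, right edge rows 207..226 ; red channel half level
for nm,x0,x1,sg in(("L",187,196,1),("R",201,211,-1)):
    X=[]
    for y in range(207,227):
        xs=np.arange(x0,x1);row=r[y,x0:x1];h=(row.min()+row.max())/2
        i=np.where(np.diff(np.sign(row-h))!=0)[0][0];x=x0+i+(h-row[i])/(row[i+1]-row[i])
        X.append(onz("top",(x,y),.006)[:2])
    X=np.array(X);k=np.polyfit(X[:,0],X[:,1],1);print(nm,"yaw",np.degrees(np.arctan(k[0])),"y at .55",np.polyval(k,.55))
T=[]
for x in range(194,204):
    col=r[198:210,x];h=(col.min()+col.max())/2;i=np.where(np.diff(np.sign(col-h))!=0)[0][0];T.append(onz("top",(x,198+i+(h-col[i])/(col[i+1]-col[i])),.006)[:2])
print("tip",np.mean(T,0))
B=[]
for x in range(195,203):
    col=r[246:256,x];h=(col.min()+col.max())/2;i=np.where(np.diff(np.sign(col-h))!=0)[0][-1];B.append(onz("top",(x,246+i+(h-col[i])/(col[i+1]-col[i])),.006)[:2])
print("rear",np.mean(B,0))
```

```text
0.085 (np.float64(-30.18098259767578), array([ 0.59869128, -0.29543756])) (np.float64(-30.2854543658512), array([ 0.56444377, -0.35117051])) (np.float64(-30.95518024705778), array([ 0.60394692, -0.29631378])) (np.float64(-30.372445713587904), array([ 0.5694238, -0.3522545]))
0.092 (np.float64(-30.180982597675786), array([ 0.59783751, -0.29521283])) (np.float64(-30.285454365851198), array([ 0.56382094, -0.35056995])) (np.float64(-30.95518024705778), array([ 0.60003569, -0.29072803])) (np.float64(-30.37244571358788), array([ 0.56583539, -0.34614564]))
pegL [ 0.5608 -0.2728  0.096 ] along 0.6222 lat 0.042
pegR [ 0.5274 -0.3286  0.096 ] along 0.621 lat -0.023
pegLs [ 0.5629 -0.2707  0.09  ] along 0.623 lat 0.0449
pegRs [ 0.5297 -0.3256  0.09  ] along 0.6215 lat -0.0193
rolfront [ 0.6328 -0.3169  0.107 ] along 0.7066 lat 0.0395
rolfront [ 0.6007 -0.3736  0.107 ] along 0.707 lat -0.0257
rolfront [ 0.6339 -0.3173  0.1   ] along 0.7078 lat 0.0397
rolfront [ 0.6016 -0.3744  0.1   ] along 0.7081 lat -0.0259
rol_ax s [ 0.6455 -0.3294  0.107 ] along 0.7238 lat 0.0349
rol_ax s [ 0.6146 -0.3812  0.107 ] along 0.7228 lat -0.0254
railL top [ 0.5978 -0.2952  0.    ] along 0.6655 lat 0.0409
railR top [ 0.5638 -0.3506  0.    ] along 0.6635 lat -0.024
railL sc [ 0.6    -0.2907  0.    ] along 0.6652 lat 0.0459
railR sc [ 0.5658 -0.3461  0.    ] along 0.663 lat -0.0192
L yaw -0.7163460334412919 y at .55 -0.0661657019413736
R yaw -0.3295991195420417 y at .55 -0.11399247590997792
tip [ 0.60130857 -0.09059042]
rear [ 0.46292932 -0.09016275]
```

Request:
{"api": "apply_moves", "payload": {"rows": [[21.6,-38.7,0,0,0,0.9,0],[21.6,-38.7,0,0,0,0.9,0],[21.6,-38.7,0,0,0,0.9,0],[21.6,-38.7,0,0,0,0.9,0],[21.6,-38.7,0,0,0,0.9,0],[21.6,-38.7,0,0,0,0.9,0],[21.6,-38.7,0,0,0,0.9,0],[21.6,-38.7,0,0,0,0.9,0],[21.6,-38.7,0,0,0,0.9,0],[21.6,-38.7,0,0,0,0.9,0],[21.6,-38.7,0,0,0,0.9,0],[21.6,-38.7,0,0,0,0.9,0],[21.6,-38.7,0,0,0,0.9,0],[21.6,-38.7,0,0,0,0.9,0],[21.6,-38.7,0,0,0,0.9,0],[21.6,-38.7,0,0,0,0.9,0],[0,0,0,0,0,0,0],[0,0,0,0,0,0,0]], "grip_force": 100}}

```text
time: 2.75
ee_pos: [0.4914, -0.0888, 0.2482]
tcp_rot: [180.0, -0.0, 179.0]
wrist_force: [-0.4, -0.1, 0.8]
opening: 0.0853
```

Request:
{"api": "apply_moves", "payload": {"rows": [[0,-1.2,-30,0,0,0.5,0],[0,0,-40,0,0,0,0],[0,0,-40,0,0,0,0],[0,0,-30,0,0,0,0],[0,0,-25,0,0,0,0],[0,0,-15,0,0,0,0],[0,0,-9,0,0,0,0],[0,0,0,0,0,0,0]]}}

```text
time: 3.75
ee_pos: [0.4916, -0.0899, 0.0594]
tcp_rot: [180.0, 0.0, 179.5]
wrist_force: [-0.5, 0.4, 0.1]
opening: 0.0852
```

```bash
cat > pic.py <<'E'
from h import *
import sys
def snap(tag,**w):
    for n,(x0,x1,y0,y1) in w.items():
        im=camera(n)[:,:,::-1];f=min(780/(x1-x0),580/(y1-y0))
        cv2.imwrite(f"pics/{tag}_{n}.png",cv2.resize(im[y0:y1,x0:x1],None,fx=f,fy=f,interpolation=cv2.INTER_CUBIC))
E
python3 -c "
from pic import *
print(get_obs()['ee_pos'],get_obs()['q'])
snap('g1',scene=(190,300,210,300),top=(170,240,180,270))"
```

```text
[ 0.49162507 -0.08990313  0.05939747] [-1.03639889e+01 -1.21063866e+00 -1.72117245e+01  7.39985526e+01
  1.59593814e-03 -9.88208346e+00]
```

View pics/g1_scene.png

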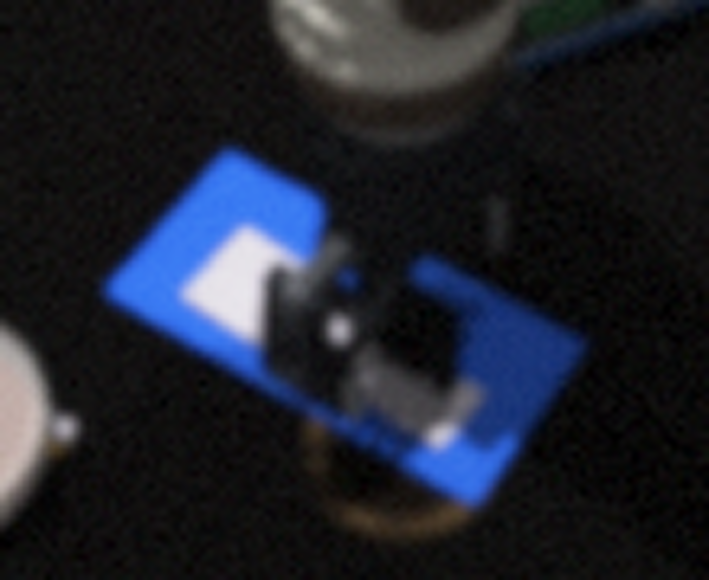

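The gripper stands over the handle with a finger on each side, so I close it.

Request:
{"api": "apply_moves", "payload": {"rows": [[0,0,0,0,0,0,1],[0,0,0,0,0,0,1],[0,0,0,0,0,0,1],[0,0,0,0,0,0,1],[0,0,0,0,0,0,1],[0,0,0,0,0,0,1],[0,0,0,0,0,0,1],[0,0,0,0,0,0,1]], "grip_force": 100}}

```text
time: 4.85
ee_pos: [0.4917, -0.0902, 0.0594]
tcp_rot: [-180.0, 0.0, 179.5]
wrist_force: [-0.5, 0.5, 1.9]
opening: 0.0109
```

```bash
python3 -c "
from pic import *
o=get_obs();print(o['ee_pos'],o['wrist_force'],o['torque'])
snap('g2',scene=(190,300,210,300),top=(170,240,180,270))"
```

```text
[ 0.4916998  -0.09016383  0.05936661] [-0.50737094  0.5093261   1.88460233] [-0.00088595  0.08404627  0.00996678]
```

View pics/g2_scene.png

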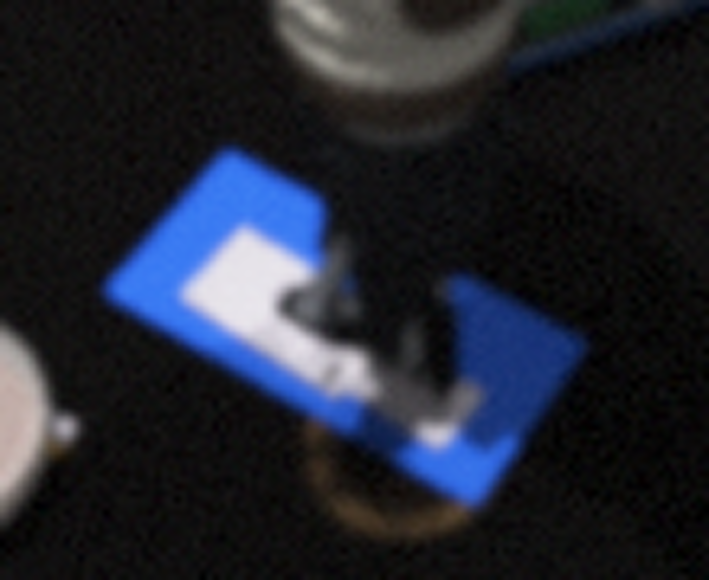

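Request:
{"api": "apply_moves", "payload": {"rows": [[0,0,5,0,0,0,1],[0,0,20,0,0,0,1],[0,0,25,0,0,0,1],[-5,15,0,0,0,1,1],[-10,30,0,0,0,2,1],[-10,30,0,0,0,2,1],[-10,30,0,0,0,1.5,1],[-5.2,18.1,0,0,0,0,1],[0,0,0,0,0,0,1],[0,0,0,0,0,0,1]]}}

```text
time: 6.2
ee_pos: [0.4511, 0.033, 0.1087]
tcp_rot: [-180.0, -0.0, -174.0]
wrist_force: [-0.5, 0.2, -1.6]
opening: 0.011
```

```bash
python3 -c "
from pic import *
o=get_obs();print(o['ee_pos'],o['wrist_force'],o['torque'])
snap('a1',scene=(150,280,205,310),top=(120,240,160,280))
# predicted blade tip corners
p=o['ee_pos'];th=np.radians(o['tcp_rot'][2]+180);e=np.array([np.cos(th),np.sin(th)]);f=np.array([-e[1],e[0]])
for s in(22,-22):
  X=np.r_[p[:2]+e*.108+f*s/1000,p[2]-.0564+.003];print(X,proj('top',X),proj('scene',X))
np.save('a1top.npy',camera('top'))
"
```

```text
[0.45113877 0.03296622 0.10867167] [-0.45929064  0.17921493 -1.6452577 ] [0.00487497 0.03235778 0.02677339]
[0.55622429 0.06620826 0.05527167] [141.76683722 218.34553185] [193.93538054 291.73855872]
[0.56085414 0.02245252 0.05527167] [156.87782128 216.38001105] [204.56719851 277.59518551]
```

View pics/a1_scene.png

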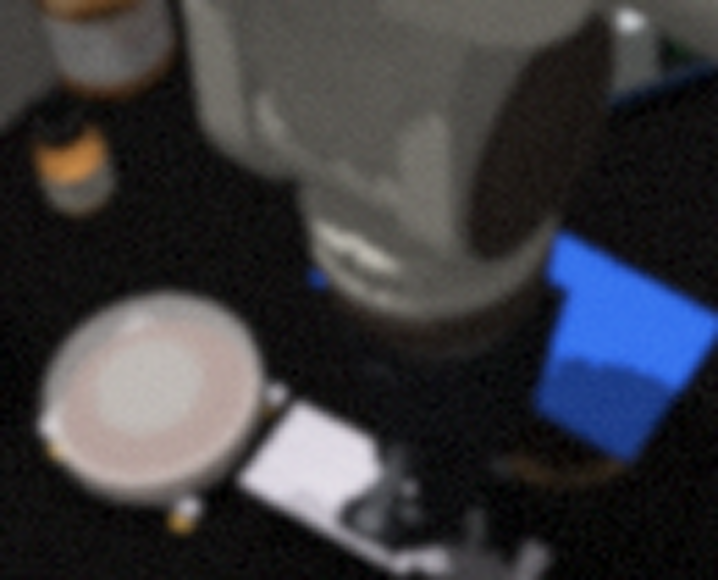

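View pics/a1_top.png

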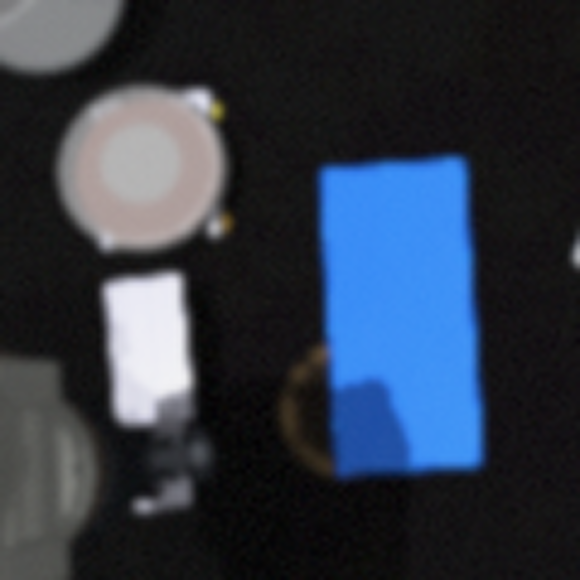

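The blade hangs where predicted, with its tip corners at about (141,218) and (157,216) in the top view. Now I lower it and check before sliding it in.

Request:
{"api": "apply_moves", "payload": {"rows": [[0.4,0,-17,0,0,0,1],[0,0,-20,0,0,0,1],[0,0,-10,0,0,0,1],[0,0,0,0,0,0,1],[7.5,0.8,0,0,0,0,1],[7.5,0.8,0,0,0,0,1],[7.5,0.8,0,0,0,0,1],[0,0,0,0,0,0,1]]}}

```text
time: 7.35
ee_pos: [0.475, 0.0354, 0.0623]
tcp_rot: [-180.0, 0.0, -174.0]
wrist_force: [0.2, 0.3, -1.4]
opening: 0.0109
```

```bash
python3 -c "
from pic import *
o=get_obs();print(o['ee_pos'],o['wrist_force'],o['torque'])
snap('a2',scene=(150,230,250,310),top=(125,175,170,250))
"
```

```text
[0.47497501 0.03542817 0.06233955] [ 0.22338079  0.33157245 -1.42837646] [-0.02631179  0.07986574 -0.02624032]
```

View pics/a2_scene.png

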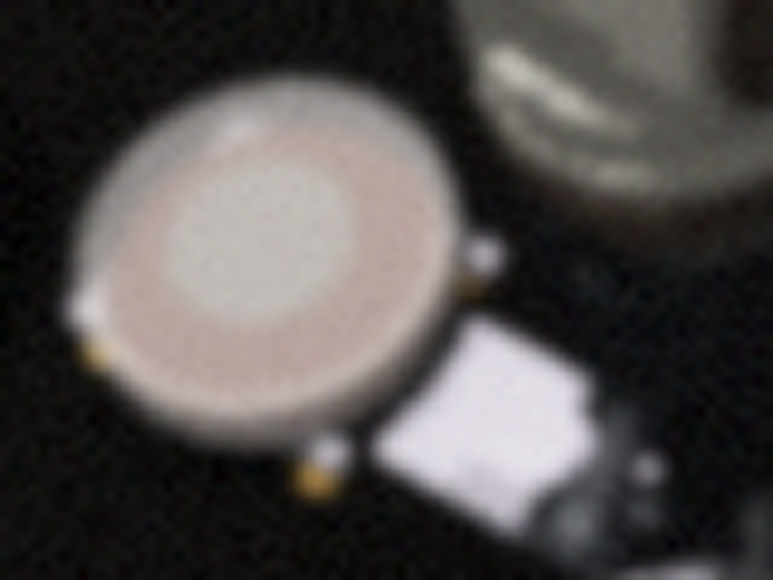

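View pics/a2_top.png

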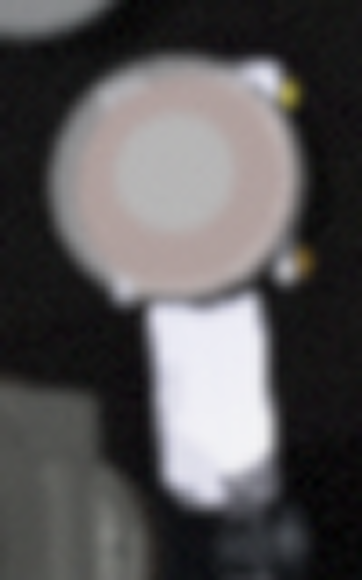

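Request:
{"api": "apply_moves", "payload": {"rows": [[8,0.8,0,0,0,0,1],[8,0.8,0,0,0,0,1],[8,0.9,0,0,0,0,1],[8,0.8,0,0,0,0,1],[8,0.9,0,0,0,0,1],[8,0.8,0,0,0,0,1],[8,0.8,0,0,0,0,1],[7,0.8,0,0,0,0,1],[5,0.6,0,0,0,0,1],[4,0.4,0,0,0,0,1],[4,0.4,0,0,0,0,1],[0,0,0,0,0,0,1],[0,0,0,0,0,0,1]]}}

```text
time: 9.07
ee_pos: [0.5503, 0.0434, 0.0623]
tcp_rot: [180.0, -0.0, -174.0]
wrist_force: [0.2, -0.2, -1.6]
opening: 0.0109
```

```bash
python3 -c "
from pic import *
o=get_obs();print(o['ee_pos'],o['wrist_force'],o['torque'])
snap('a3',scene=(150,230,250,310),top=(125,175,170,250))
"
```

```text
[0.55029743 0.04335501 0.06230034] [ 0.24618544 -0.23399172 -1.55391344] [ 0.01384311 -0.00992155  0.0093191 ]
```

View pics/a3_scene.png

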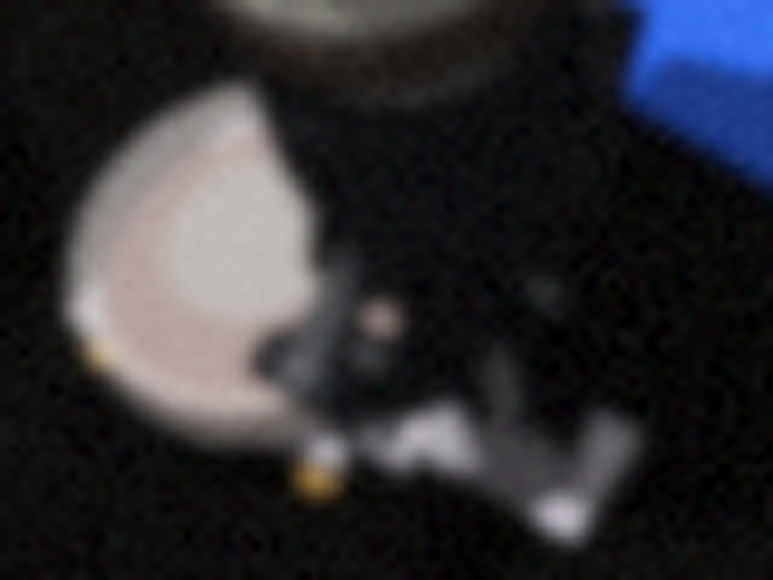

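View pics/a3_top.png

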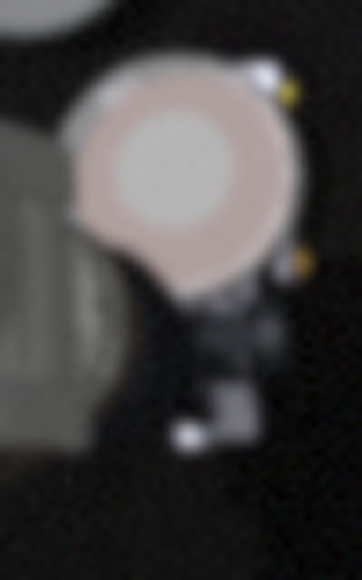

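Request:
{"api": "apply_moves", "payload": {"rows": [[0,0,2.5,0,0,0,1],[0,0,2.5,0,0,0,1],[0,0,1.5,0,0,0,1],[0,0,1.5,0,0,0,1],[0,0,2,0,0,0,1],[0,0,3,0,0,0,1],[0,0,3,0,0,0,1],[0,0,3,0,0,0,1],[0,0,0,0,0,0,1],[0,0,0,0,0,0,1]]}}

```text
time: 10.42
ee_pos: [0.5503, 0.0434, 0.0812]
tcp_rot: [180.0, -0.0, -174.0]
wrist_force: [0.3, -0.2, -3.9]
opening: 0.0108
```

```bash
python3 -c "
from pic import *
o=get_obs();print(o['ee_pos'],o['wrist_force'],o['torque'])
snap('a4',scene=(150,230,250,310),top=(125,175,170,250))
"
```

```text
[0.55032215 0.04336264 0.08118708] [ 0.32383966 -0.17471344 -3.90080501] [ 0.01114421  0.16174122 -0.00109533]
```

View pics/a4_scene.png

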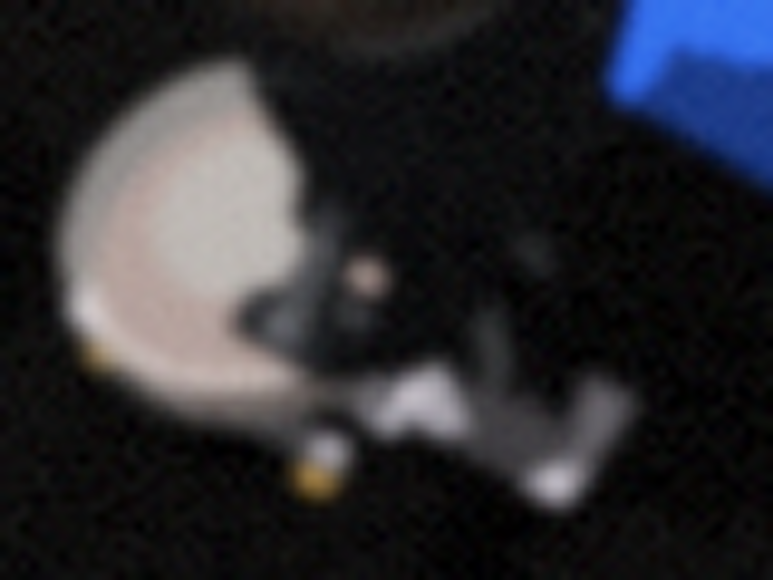

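Request:
{"api": "apply_moves", "payload": {"rows": [[0,0,4,0,0,0,1],[0,0,8,0,0,0,1],[0,0,12,0,0,0,1],[0,0,16,0,0,0,1],[0,0,19,0,0,0,1],[0,0,19,0,0,0,1],[0,0,16,0,0,0,1],[0,0,13,0,0,0,1],[0,0,8,0,0,0,1],[0,0,4,0,0,0,1],[0,0,0,0,0,0,1]]}}

```text
time: 11.9
ee_pos: [0.5503, 0.0433, 0.2001]
tcp_rot: [-180.0, -0.0, -174.0]
wrist_force: [-0.5, 0.4, -3.2]
opening: 0.011
```

Request:
{"api": "apply_moves", "payload": {"rows": [[-1.2,-5,0,0,0,-0.6,1],[-2.3,-10.1,0,0,0,-1.2,1],[-3.5,-15.1,0,0,0,-1.8,1],[-4.05,-17.6,0,0,0,-2.08,1],[-4.05,-17.6,0,0,0,-2.08,1],[-4.05,-17.6,0,0,0,-2.08,1],[-4.05,-17.6,0,0,0,-2.08,1],[-4.05,-17.6,0,0,0,-2.08,1],[-4.05,-17.6,0,0,0,-2.08,1],[-4.05,-17.6,0,0,0,-2.08,1],[-4.05,-17.6,0,0,0,-2.08,1],[-4.05,-17.6,0,0,0,-2.08,1],[-4.05,-17.6,0,0,0,-2.08,1],[-4.05,-17.6,0,0,0,-2.08,1],[-4.05,-17.6,0,0,0,-2.08,1],[-4.05,-17.6,0,0,0,-2.08,1],[-4.05,-17.6,0,0,0,-2.08,1],[-3.5,-15.1,0,0,0,-1.8,1],[-2.3,-10.1,0,0,0,-1.2,1],[-1.2,-5,0,0,0,-0.6,1]]}}

```text
time: 14.4
ee_pos: [0.4795, -0.264, 0.2002]
tcp_rot: [180.0, -0.0, 149.6]
wrist_force: [0.3, -0.5, -3.4]
opening: 0.011
```

Request:
{"api": "apply_moves", "payload": {"rows": [[0,0,0,0,0,0,1],[0,0,0,0,0,0,1]]}}

```text
time: 14.65
ee_pos: [0.4798, -0.2631, 0.2003]
tcp_rot: [180.0, -0.0, 149.7]
wrist_force: [-0.4, 0.2, -2.5]
opening: 0.0111
```

```bash
python3 -c "
from pic import *
o=get_obs();print(o['ee_pos'],o['wrist_force'],o['torque'],o['tcp_rot'])
snap('b1',scene=(200,320,145,240),top=(220,340,140,260))
th=np.radians(-30.3)
p=o['ee_pos'];e=np.array([np.cos(th),np.sin(th)]);X=np.r_[p[:2]+e*.080,p[2]-.0564+.003+.013];print(X,proj('top',X),proj('scene',X))
for n in('top','scene'): np.save(f'b1{n}.npy',camera(n))
"
```

```text
[ 0.47978685 -0.26308982  0.20031241] [-0.44013701  0.23953137 -2.52355822] [0.13617361 0.16489669 0.06823141] [ 1.79991320e+02 -5.36513638e-04  1.49715457e+02]
[ 0.54885849 -0.30345203  0.15991241] [271.35395451 214.88714716] [281.76288723 174.90390097]
```

View pics/b1_scene.png

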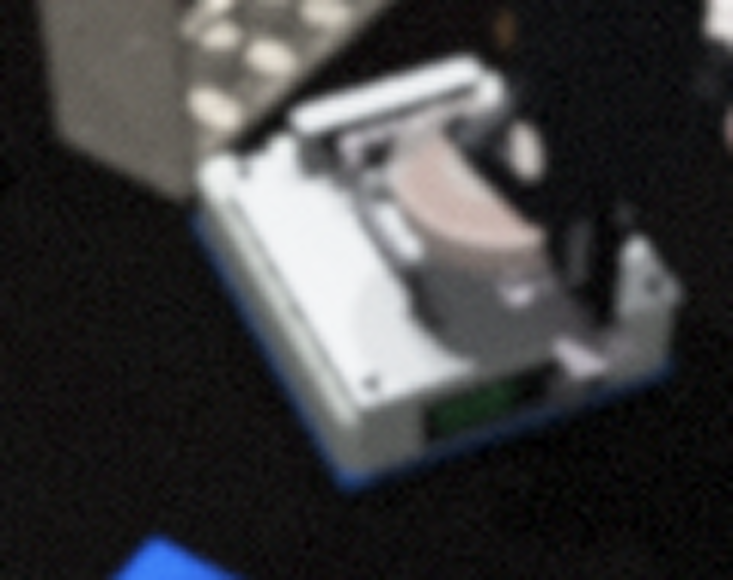

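View pics/b1_top.png

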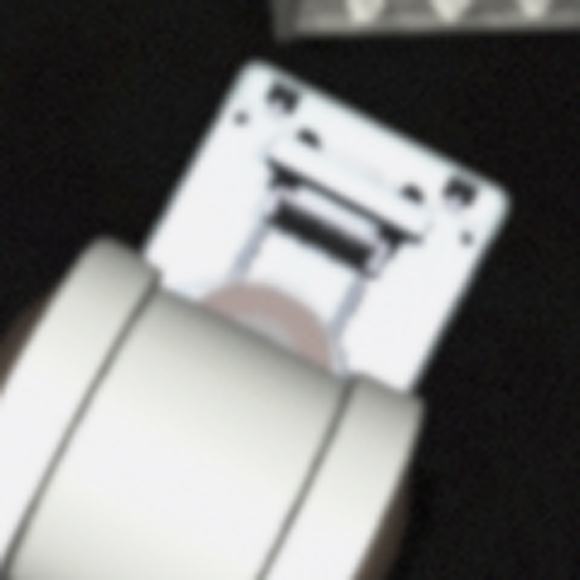

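Request:
{"api": "apply_moves", "payload": {"rows": [[0,0,-4,0,0,0,1],[0,0,-8,0,0,0,1],[0,0,-10,0,0,0,1],[0,0,-10,0,0,0,1],[0,0,-8,0,0,0,1],[0,0,-4,0,0,0,1],[0,0,-1.5,0,0,0,1],[0,0,0,0,0,0,1],[0,0,0,0,0,0,1]]}}

```text
time: 15.98
ee_pos: [0.4798, -0.2635, 0.1551]
tcp_rot: [180.0, 0.0, 149.7]
wrist_force: [0.4, 0.2, -2.9]
opening: 0.011
```

```bash
python3 -c "
from pic import *
o=get_obs();print(o['ee_pos'],o['wrist_force'],o['torque'],o['tcp_rot'])
snap('b2',scene=(200,320,145,240),top=(220,340,140,260))
"
```

```text
[ 0.47978474 -0.26352039  0.155103  ] [ 0.42551142  0.18815682 -2.93859982] [ 0.07005298  0.17257515 -0.00126641] [1.79999763e+02 2.88235243e-02 1.49679417e+02]
```

View pics/b2_scene.png

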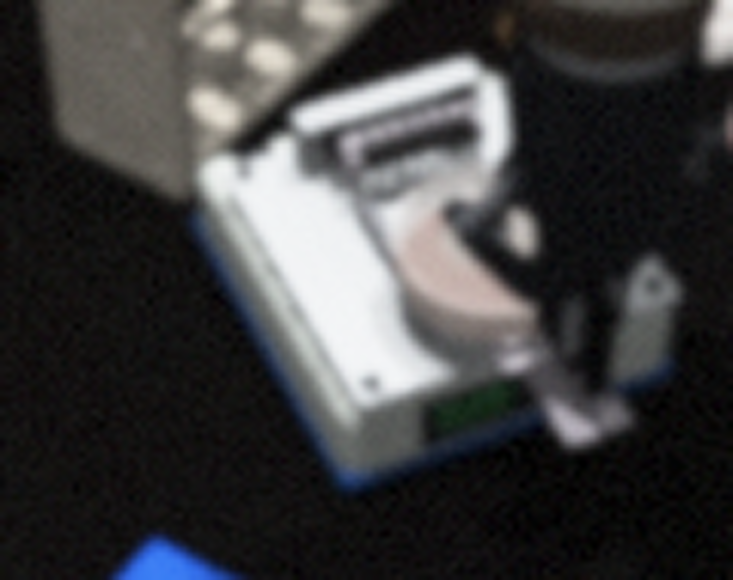

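View pics/b2_top.png

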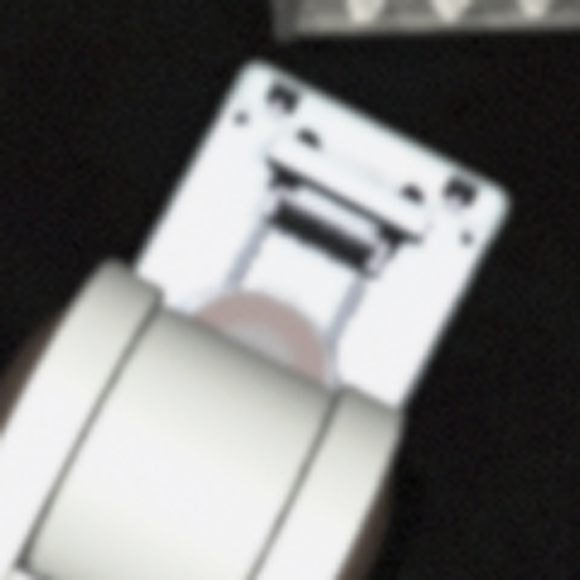

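The dish is level over the deck and clear of the roller, and in line with the rails. I move it forward now.

Request:
{"api": "apply_moves", "payload": {"rows": [[2.59,-1.51,0,0,0,0,1],[5.18,-3.03,0,0,0,0,1],[5.18,-3.03,0,0,0,0,1],[5.18,-3.03,0,0,0,0,1],[2.59,-1.51,0,0,0,0,1],[0,0,0,0,0,0,1],[0,0,0,0,0,0,1]]}}

```text
time: 16.95
ee_pos: [0.5003, -0.2755, 0.1548]
tcp_rot: [-180.0, -0.0, 149.7]
wrist_force: [0.1, 0.6, -2.8]
opening: 0.0105
```

Request:
{"api": "apply_moves", "payload": {"rows": [[0.86,-0.5,0,0,0,0,1],[0.86,-0.5,0,0,0,0,1],[0,0,0,0,0,0,1]]}}

```text
time: 17.32
ee_pos: [0.5021, -0.2766, 0.1548]
tcp_rot: [-180.0, 0.0, 149.7]
wrist_force: [-0.3, -1.1, -4.4]
opening: 0.0103
```

```bash
cat > st.py <<'E'
from pic import *
o=get_obs();th=np.radians(-30.3);e=np.array([np.cos(th),np.sin(th)]);f=np.array([-e[1],e[0]])
print("along",o['ee_pos'][:2]@e,"lat",o['ee_pos'][:2]@f,"z",o['ee_pos'][2],"Fx",o['wrist_force'][:2]@e,"Fy",o['wrist_force'][:2]@f,"Fz",o['wrist_force'][2],"rot",o['tcp_rot'].round(2),o['time'])
E
cat > pp.py <<'E'
import sys
from st import *
snap(sys.argv[1],scene=(200,320,145,240),top=(250,320,150,220))
E
python3 pp.py b3
```

```text
along 0.573083099544544 lat 0.014545872767985498 z 0.1548064452295623 Fx 0.26684107671812013 Fy -1.0854391332259368 Fz -4.4061930368472915 rot [-180.      0.    149.68] 17.325
```

View pics/b3_top.png

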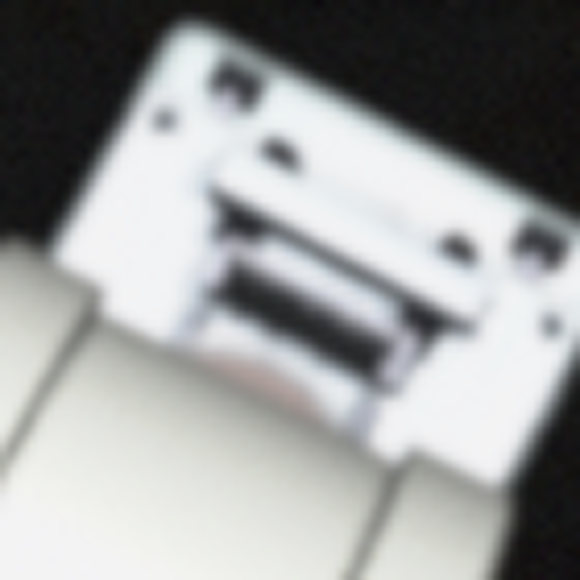

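Request:
{"api": "apply_moves", "payload": {"rows": [[0.86,-0.5,0,0,0,0,1],[0.86,-0.5,0,0,0,0,1],[0,0,0,0,0,0,1],[0,0,0,0,0,0,1]]}}

```text
time: 17.92
ee_pos: [0.5038, -0.2776, 0.1548]
tcp_rot: [180.0, -0.0, 149.7]
wrist_force: [-0.2, 1.2, -3.9]
opening: 0.0106
```

Request:
{"api": "apply_moves", "payload": {"rows": [[0.86,-0.5,0,0,0,0,1],[0.86,-0.5,0,0,0,0,1],[0,0,0,0,0,0,1],[0,0,0,0,0,0,1]]}}

```text
time: 18.42
ee_pos: [0.5055, -0.2786, 0.1547]
tcp_rot: [180.0, -0.0, 149.7]
wrist_force: [-0.0, 0.3, -3.0]
opening: 0.0107
```

```bash
python3 pp.py b4
```

```text
along 0.5770146283686135 lat 0.014548981986081636 z 0.15474818499443063 Fx -0.14400492582089156 Fy 0.21108515484087814 Fz -3.038408983309821 rot [ 1.8000e+02 -1.0000e-02  1.4968e+02] 18.425
```

View pics/b4_top.png

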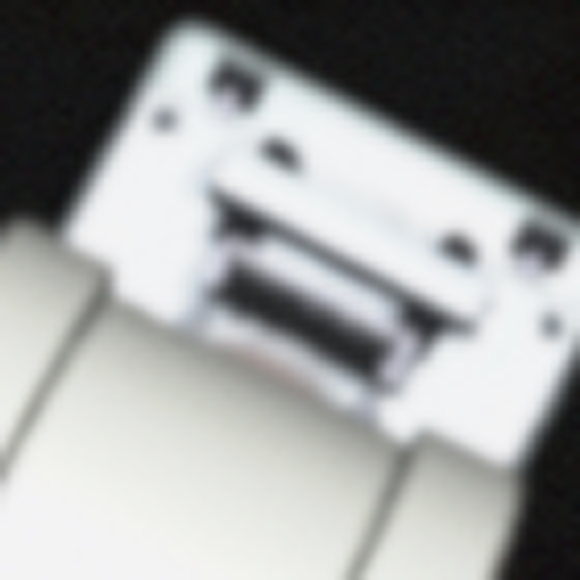

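Request:
{"api": "apply_moves", "payload": {"rows": [[0.86,-0.5,0,0,0,0,1],[0.43,-0.25,0,0,0,0,1],[0,0,0,0,0,0,1],[0,0,0,0,0,0,1]]}}

```text
time: 19.02
ee_pos: [0.5068, -0.2793, 0.1548]
tcp_rot: [-180.0, -0.0, 149.7]
wrist_force: [-0.4, 0.1, -3.0]
opening: 0.0112
```

Request:
{"api": "apply_moves", "payload": {"rows": [[0.86,-0.5,0,0,0,0,1],[0.43,-0.25,0,0,0,0,1],[0,0,0,0,0,0,1],[0,0,0,0,0,0,1]]}}

```text
time: 19.52
ee_pos: [0.5081, -0.2801, 0.1548]
tcp_rot: [-180.0, -0.0, 149.7]
wrist_force: [0.5, -0.1, -2.6]
opening: 0.0112
```

Request:
{"api": "apply_moves", "payload": {"rows": [[0.86,-0.5,0,0,0,0,1],[0.43,-0.25,0,0,0,0,1],[0,0,0,0,0,0,1],[0,0,0,0,0,0,1]]}}

```text
time: 20.02
ee_pos: [0.5093, -0.2807, 0.1547]
tcp_rot: [-180.0, -0.0, 149.7]
wrist_force: [-1.1, 1.6, -2.9]
opening: 0.0111
```

```bash
python3 pp.py b5
```

```text
along 0.5813407799782945 lat 0.014574513892441958 z 0.15468407843660745 Fx -1.7689412129480044 Fy 0.7853077297987937 Fz -2.9190639861408734 rot [-1.8000e+02 -3.0000e-02  1.4968e+02] 20.025
```

View pics/b5_top.png

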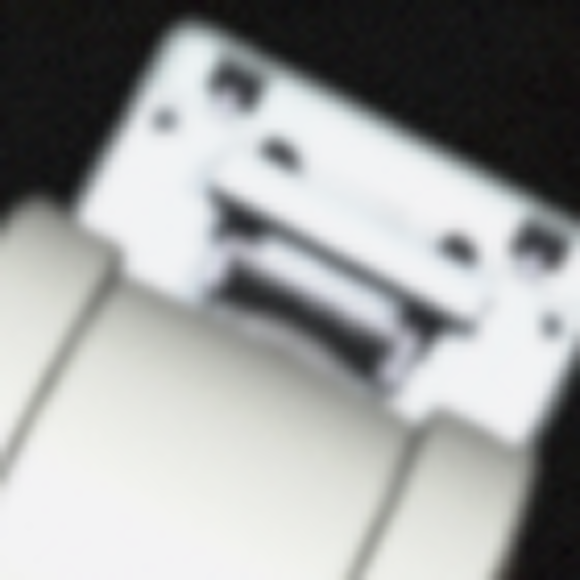

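Request:
{"api": "apply_moves", "payload": {"rows": [[0.86,-0.5,0,0,0,0,1],[0,0,0,0,0,0,1],[0,0,0,0,0,0,1]]}}

```text
time: 20.5
ee_pos: [0.5102, -0.2813, 0.1547]
tcp_rot: [-180.0, -0.0, 149.7]
wrist_force: [-3.1, 1.8, -3.0]
opening: 0.011
```

Request:
{"api": "apply_moves", "payload": {"rows": [[0.86,-0.5,0,0,0,0,1],[0,0,0,0,0,0,1],[0,0,0,0,0,0,1]]}}

```text
time: 20.88
ee_pos: [0.5111, -0.2818, 0.1548]
tcp_rot: [-180.0, -0.0, 149.7]
wrist_force: [-2.2, 1.3, -2.7]
opening: 0.0109
```

Request:
{"api": "apply_moves", "payload": {"rows": [[0.86,-0.5,0,0,0,0,1],[0,0,0,0,0,0,1],[0,0,0,0,0,0,1]]}}

```text
time: 21.25
ee_pos: [0.512, -0.2823, 0.1548]
tcp_rot: [180.0, -0.0, 149.7]
wrist_force: [-3.4, 1.4, -3.4]
opening: 0.0109
```

```bash
python3 pp.py b6
```

```text
along 0.5844983548926347 lat 0.014573599043520222 z 0.1547871952802348 Fx -3.63144050630355 Fy -0.4874770687233468 Fz -3.36648973682834 rot [180.    -0.   149.68] 21.25
```

View pics/b6_scene.png

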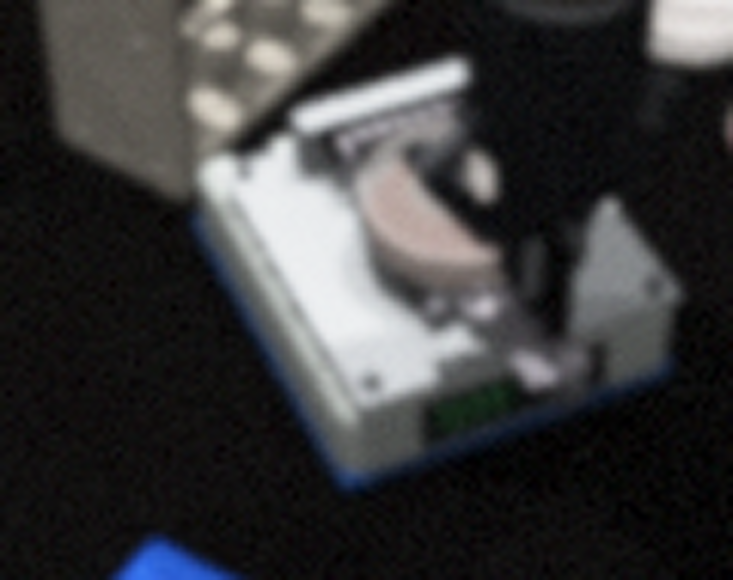

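View pics/b6_top.png

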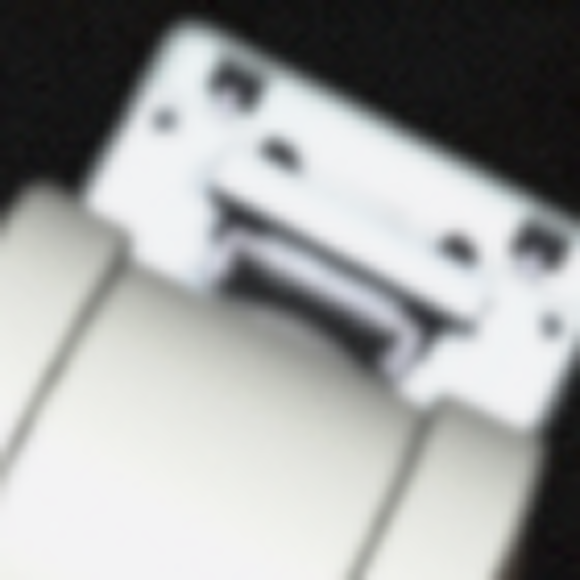

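Request:
{"api": "apply_moves", "payload": {"rows": [[0.86,-0.5,0,0,0,0,1],[0.86,-0.5,0,0,0,0,1],[0.86,-0.5,0,0,0,0,1],[0.86,-0.5,0,0,0,0,1],[0.86,-0.5,0,0,0,0,1],[0,0,0,0,0,0,1],[0,0,0,0,0,0,1]]}}

```text
time: 22.22
ee_pos: [0.5163, -0.2848, 0.1548]
tcp_rot: [-180.0, -0.0, 149.7]
wrist_force: [-4.0, 1.9, -3.0]
opening: 0.0108
```

Request:
{"api": "apply_moves", "payload": {"rows": [[0.86,-0.5,0,0,0,0,1],[0.86,-0.5,0,0,0,0,1],[0.43,-0.25,0,0,0,0,1],[0,0,0,0,0,0,1],[0,0,0,0,0,0,1]]}}

```text
time: 22.85
ee_pos: [0.5184, -0.2861, 0.1548]
tcp_rot: [-180.0, 0.0, 149.7]
wrist_force: [-4.6, 2.9, -3.2]
opening: 0.0108
```

```bash
python3 pp.py b7
```

```text
along 0.5919424549066881 lat 0.014576039263538109 z 0.1547839579471661 Fx -5.4480884480344525 Fy 0.22384831818189568 Fz -3.2356869698626443 rot [-180.      0.    149.68] 22.85
```

View pics/b7_scene.png

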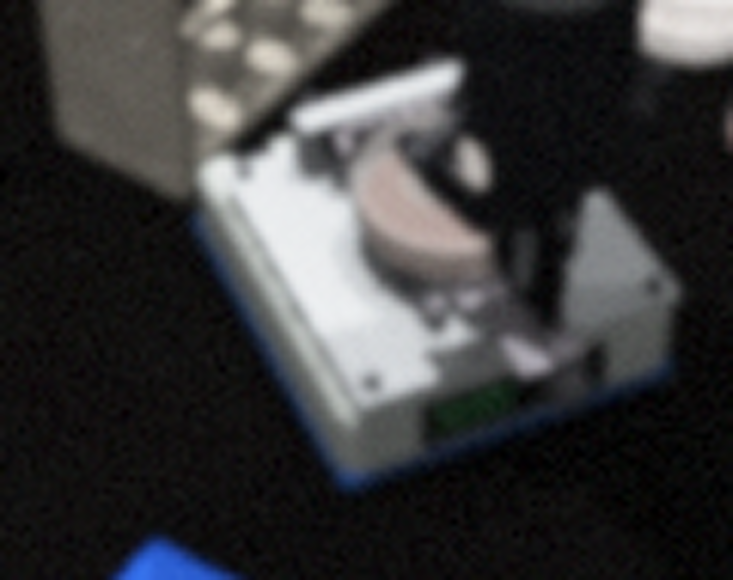

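View pics/b7_top.png

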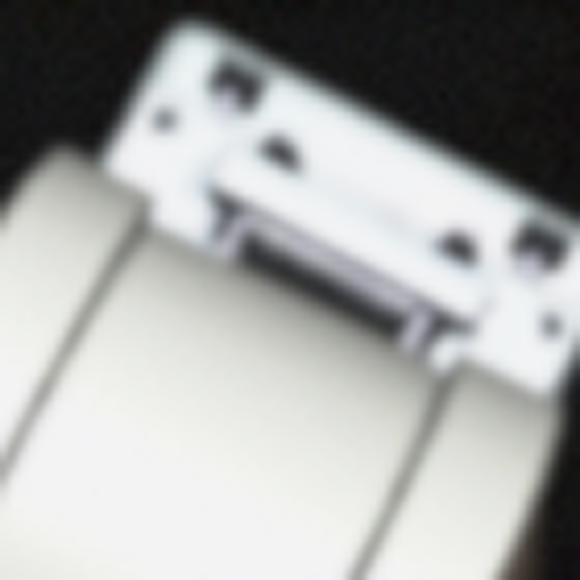

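Run:
```python
from st import *
import glob
a0=np.load("avg_top.npy").mean(2).astype(np.float32)
a1=np.mean([camera("top") for _ in range(2)],0).mean(2).astype(np.float32)
np.save("b7top.npy",a1)
# profiles along ex at z=.107, nest along .6649 + (30..70), lat offsets
base=np.array([.0148]);
for lat in(-.018,-.010,-.002):
    for a,nm in((a0,"free"),(a1,"push")):
        s=np.arange(.700,.745,.0015);P=np.array([proj("top",np.r_[e*x+f*(.0146+lat),.107]) for x in s],np.float32)
        v=cv2.remap(a,P[:,0][None],P[:,1][None],cv2.INTER_LINEAR)[0]
        print(nm,lat,[(round(x*1000),int(y)) for x,y in zip(s,v)][4:])
```

```text
along 0.5919269593736073 lat 0.014587867271249303 z 0.15478818083691895 Fx -4.721863676544091 Fy 0.3549057712636828 Fz -2.911430514913903 rot [-180.     -0.    149.68] 22.95
free -0.018 [(706, 199), (707, 162), (709, 124), (710, 88), (712, 66), (713, 54), (715, 51), (716, 54), (718, 63), (719, 77), (721, 97), (722, 125), (724, 157), (725, 190), (727, 219), (728, 231), (730, 237), (731, 235), (733, 231), (734, 215), (736, 191), (737, 167), (739, 148), (740, 155), (742, 185), (743, 214), (745, 234)]
push -0.018 [(706, 199), (707, 195), (709, 191), (710, 187), (712, 182), (713, 177), (715, 170), (716, 164), (718, 156), (719, 145), (721, 132), (722, 114), (724, 95), (725, 77), (727, 61), (728, 61), (730, 67), (731, 88), (733, 112), (734, 137), (736, 160), (737, 173), (739, 178), (740, 181), (742, 189), (743, 203), (745, 221)]
free -0.01 [(706, 196), (707, 159), (709, 122), (710, 91), (712, 69), (713, 55), (715, 51), (716, 53), (718, 63), (719, 76), (721, 99), (722, 127), (724, 160), (725, 193), (727, 215), (728, 230), (730, 236), (731, 237), (733, 230), (734, 216), (736, 192), (737, 160)
[... 351 characters left out ...]
76), (742, 184), (743, 204), (745, 224)]
free -0.002 [(706, 207), (707, 170), (709, 133), (710, 98), (712, 69), (713, 57), (715, 49), (716, 55), (718, 62), (719, 78), (721, 98), (722, 125), (724, 156), (725, 187), (727, 215), (728, 231), (730, 237), (731, 237), (733, 231), (734, 218), (736, 188), (737, 160), (739, 152), (740, 153), (742, 187), (743, 220), (745, 236)]
push -0.002 [(706, 198), (707, 195), (709, 190), (710, 186), (712, 181), (713, 175), (715, 169), (716, 161), (718, 153), (719, 142), (721, 128), (722, 110), (724, 90), (725, 72), (727, 58), (728, 53), (730, 61), (731, 78), (733, 103), (734, 129), (736, 152), (737, 168), (739, 172), (740, 174), (742, 189), (743, 207), (745, 223)]
```

Image and feel agree: the roller's rear edge has moved about 10 mm back (723 to 733 mm along the axis) and the force is about 4.7 N. I lower now.

Request:
{"api": "apply_moves", "payload": {"rows": [[0,0,-1,0,0,0,1],[0,0,-1.5,0,0,0,1],[0,0,-1.5,0,0,0,1],[0,0,-1.5,0,0,0,1],[0,0,-1.5,0,0,0,1],[0,0,-1,0,0,0,1],[0,0,-1,0,0,0,1],[0,0,0,0,0,0,1],[0,0,0,0,0,0,1]]}}

```text
time: 24.18
ee_pos: [0.5185, -0.2861, 0.1458]
tcp_rot: [-180.0, 0.0, 149.7]
wrist_force: [-4.2, 1.7, -2.1]
opening: 0.0108
```

```bash
python3 pp.py b8
```

```text
along 0.5919720620044121 lat 0.014592933473539769 z 0.14584821138191822 Fx -4.475651607116674 Fy -0.6591963424649002 Fz -2.1072534904649607 rot [-1.8000e+02  1.0000e-02  1.4968e+02] 24.175
```

View pics/b8_scene.png

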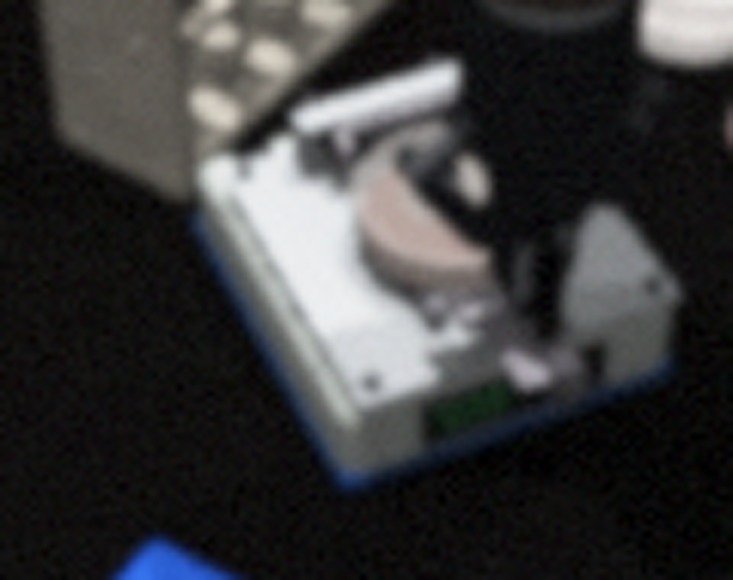

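Request:
{"api": "apply_moves", "payload": {"rows": [[0,0,-1,0,0,0,1],[0,0,-1,0,0,0,1],[0,0,-1,0,0,0,1],[0,0,-1,0,0,0,1],[0,0,-1,0,0,0,1],[0,0,-0.5,0,0,0,1],[0,0,0,0,0,0,1],[0,0,0,0,0,0,1]]}}

```text
time: 25.28
ee_pos: [0.5185, -0.2861, 0.141]
tcp_rot: [-180.0, 0.0, 149.7]
wrist_force: [-6.0, 3.0, 1.6]
opening: 0.0109
```

```bash
python3 pp.py b9
```

```text
along 0.5920315444685003 lat 0.01455413578529685 z 0.14103271692180552 Fx -6.6437408882870095 Fy -0.4467552853113573 Fz 1.5507226156176581 rot [-1.8000e+02  5.0000e-02  1.4968e+02] 25.275
```

View pics/b9_scene.png

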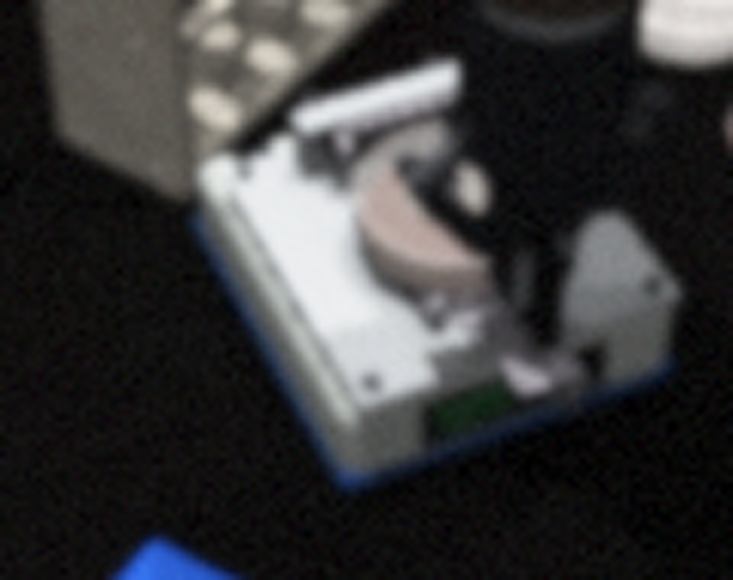

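Request:
{"api": "apply_moves", "payload": {"rows": [[-0.43,0.25,0,0,0,0,1],[-0.86,0.5,0,0,0,0,1],[-0.86,0.5,0,0,0,0,1],[0,0,0,0,0,0,1],[0,0,0,0,0,0,1]]}}

```text
time: 26.0
ee_pos: [0.5164, -0.2849, 0.1403]
tcp_rot: [180.0, 0.0, 149.7]
wrist_force: [-1.8, 1.2, -0.4]
opening: 0.0109
```

Request:
{"api": "apply_moves", "payload": {"rows": [[-0.86,0.5,0,0,0,0,1],[-0.86,0.5,0,0,0,0,1],[0,0,0,0,0,0,1],[0,0,0,0,0,0,1]]}}

```text
time: 26.5
ee_pos: [0.5146, -0.2839, 0.1403]
tcp_rot: [180.0, 0.0, 149.7]
wrist_force: [-0.3, -0.2, -1.3]
opening: 0.0107
```

```bash
python3 pp.py c1
```

```text
along 0.5875537559605457 lat 0.014565715696037622 z 0.14029226721277693 Fx -0.15420995227116316 Fy -0.3170099603343631 Fz -1.301992304770956 rot [1.8000e+02 1.0000e-02 1.4968e+02] 26.5
```

View pics/c1_scene.png

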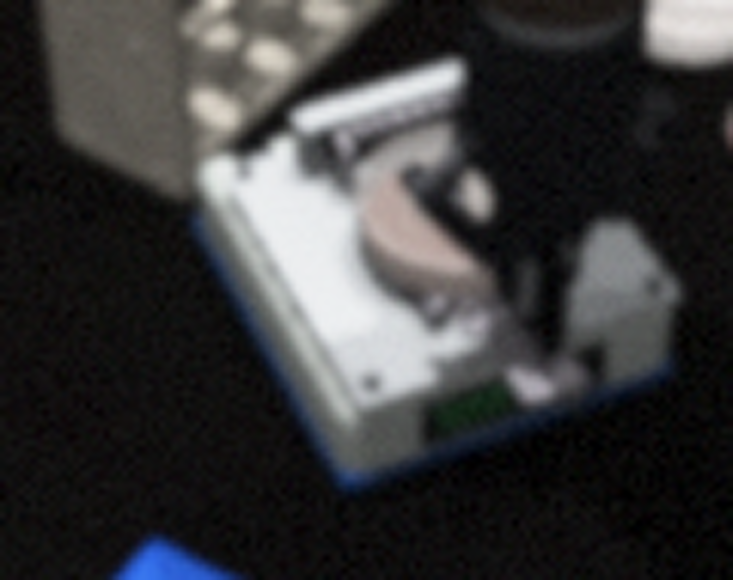

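Forces are back to the lifter's weight alone, so the dish is held by the clamp. I draw the blade out.

Request:
{"api": "apply_moves", "payload": {"rows": [[-3.45,2.02,0,0,0,0,1],[-5.18,3.03,0,0,0,0,1],[-5.18,3.03,0,0,0,0,1],[-5.18,3.03,0,0,0,0,1],[-5.18,3.03,0,0,0,0,1],[-5.18,3.03,0,0,0,0,1],[-6.9,4.04,0,0,0,0,1],[-6.9,4.04,0,0,0,0,1],[-8.63,5.05,0,0,0,0,1],[-8.63,5.05,0,0,0,0,1],[-8.63,5.05,0,0,0,0,1],[-8.63,5.05,0,0,0,0,1],[-8.63,5.05,0,0,0,0,1],[-8.63,5.05,0,0,0,0,1],[-8.63,5.05,0,0,0,0,1],[0,0,0,0,0,0,1],[0,0,0,0,0,0,1]]}}

```text
time: 28.72
ee_pos: [0.4112, -0.2233, 0.1404]
tcp_rot: [180.0, 0.0, 149.7]
wrist_force: [0.6, -0.6, -1.4]
opening: 0.0111
```

```bash
python3 pp.py c2
```

```text
along 0.46768412144349814 lat 0.014653126490400055 z 0.1403665103050749 Fx 0.8576194444805493 Fy -0.22841334744282454 Fz -1.3729942685655596 rot [1.8000e+02 3.0000e-02 1.4968e+02] 28.725
```

View pics/c2_scene.png

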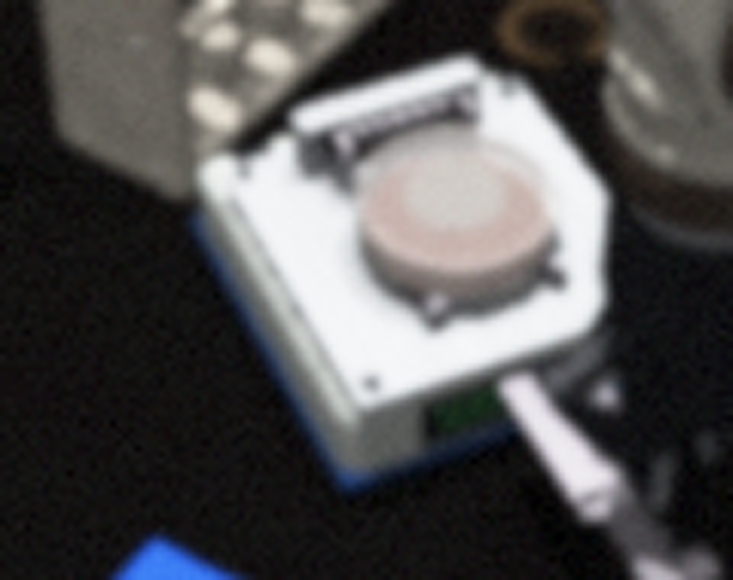

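View pics/c2_top.png

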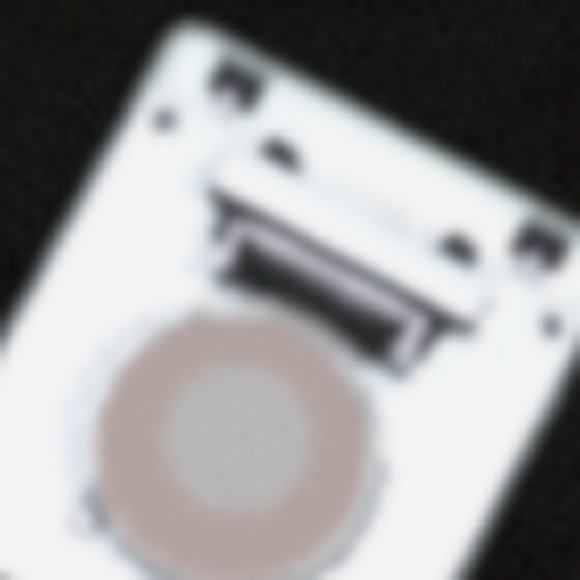

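Request:
{"api": "apply_moves", "payload": {"rows": [[0,0,10,0,0,0,1],[0,0,15,0,0,0,1],[0,0,15,0,0,0,1],[4,6.7,0,0,0,1.5,1],[8.05,13.3,0,0,0,2.98,1],[8.05,13.3,0,0,0,2.98,1],[8.05,13.3,0,0,0,2.98,1],[8.05,13.3,0,0,0,2.98,1],[8.05,13.3,0,0,0,2.98,1],[8.05,13.3,0,0,0,2.98,1],[8.05,13.3,0,0,0,2.98,1],[8.05,13.3,0,0,0,2.98,1],[8.05,13.3,0,0,0,2.98,1],[4.05,6.7,0,0,0,1.5,1],[4,6.7,-10,0,0,0,1],[0,0,-20,0,0,0,1],[0,0,-20,0,0,0,1],[0,0,-20,0,0,0,1],[0,0,-20,0,0,0,1],[0,0,0,0,0,0,1]]}}

```text
time: 31.32
ee_pos: [0.4943, -0.0833, 0.0884]
tcp_rot: [180.0, -0.2, 179.5]
wrist_force: [0.2, -0.1, -1.2]
opening: 0.0112
```

```bash
python3 -c "
from st import *
print(o['ee_pos'])
snap('d1',scene=(190,300,210,300),top=(170,240,180,270))"
```

```text
along 0.4688111692544516 lat 0.177502412906195 z 0.0883551687417166 Fx 0.23210644899847133 Fy -0.03362929724919405 Fz -1.2073713450798704 rot [179.97  -0.19 179.46] 31.325
[ 0.49432435 -0.08327339  0.08835517]
```

View pics/d1_scene.png

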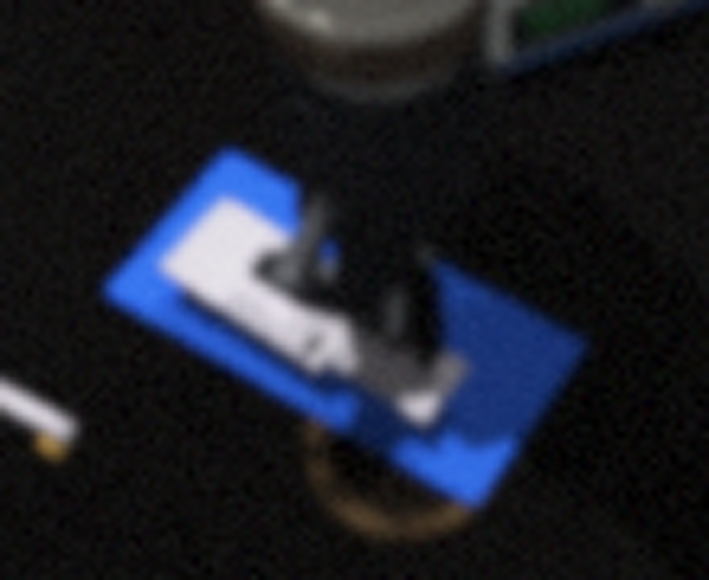

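Request:
{"api": "apply_moves", "payload": {"rows": [[0,-4.5,0,0,0,0,1],[0,-4.5,-8,0,0,0,1],[0,0,-10,0,0,0,1],[0,0,-6,0,0,0,1],[0,0,-2,0,0,0,1],[0,0,-1,0,0,0,1],[0,0,0,0,0,0,1]]}}

```text
time: 32.3
ee_pos: [0.4956, -0.0924, 0.0634]
tcp_rot: [-180.0, 0.0, 179.5]
wrist_force: [-0.4, -0.7, -0.9]
opening: 0.0108
```

Request:
{"api": "apply_moves", "payload": {"rows": [[0,0,-0.7,0,0,0,1],[0,0,0,0,0,0,1],[0,0,0,0,0,0,1]]}}

```text
time: 32.67
ee_pos: [0.4955, -0.0924, 0.0626]
tcp_rot: [-180.0, 0.0, 179.5]
wrist_force: [-0.0, -0.1, -2.0]
opening: 0.0107
```

Request:
{"api": "apply_moves", "payload": {"rows": [[0,0,-1,0,0,0,1],[0,0,-1,0,0,0,1],[0,0,0,0,0,0,1],[0,0,0,0,0,0,1]]}}

```text
time: 33.17
ee_pos: [0.4955, -0.0924, 0.0606]
tcp_rot: [180.0, -0.0, 179.5]
wrist_force: [-0.1, -0.8, -1.4]
opening: 0.0111
```

Request:
{"api": "apply_moves", "payload": {"rows": [[0,0,-0.6,0,0,0,1],[0,0,0,0,0,0,1],[0,0,0,0,0,0,1]]}}

```text
time: 33.55
ee_pos: [0.4955, -0.0924, 0.06]
tcp_rot: [180.0, -0.0, 179.5]
wrist_force: [-0.1, -0.5, -1.4]
opening: 0.0109
```

Request:
{"api": "apply_moves", "payload": {"rows": [[0,0,-0.6,0,0,0,1],[0,0,0,0,0,0,1],[0,0,0,0,0,0,1]]}}

```text
time: 33.92
ee_pos: [0.4955, -0.0924, 0.0594]
tcp_rot: [-180.0, 0.0, 179.5]
wrist_force: [0.2, -0.5, -0.8]
opening: 0.0107
```

Request:
{"api": "apply_moves", "payload": {"rows": [[0,0,-0.3,0,0,0,1],[0,0,0,0,0,0,1],[0,0,0,0,0,0,0.8],[0,0,0,0,0,0,0.6],[0,0,0,0,0,0,0.4],[0,0,0,0,0,0,0.2],[0,0,0,0,0,0,0],[0,0,0,0,0,0,0],[0,0,0,0,0,0,0]]}}

```text
time: 35.05
ee_pos: [0.4955, -0.0924, 0.0591]
tcp_rot: [180.0, -0.0, 179.5]
wrist_force: [0.1, 1.3, -0.4]
opening: 0.0851
```

Request:
{"api": "apply_moves", "payload": {"rows": [[0,0,5,0,0,0,0],[0,0,15,0,0,0,0],[0,0,25,0,0,0,0],[0,0,25,0,0,0,0],[0,0,30,0,0,0,0],[0,0,30,0,0,0,0],[-20,30,20,0,0,0,0],[-30,40,0,0,0,0,0],[-30,40,0,0,0,0,0],[-30,40,0,0,0,0,0],[0,0,0,0,0,0,0],[0,0,0,0,0,0,0]]}}

```text
time: 36.55
ee_pos: [0.3859, 0.0575, 0.21]
tcp_rot: [180.0, 0.1, 179.5]
wrist_force: [-0.4, -0.5, 0.0]
opening: 0.0856
```

```bash
python3 -c "
from st import *
print(o['ee_pos'],o['opening'],o['time'])
snap('e1',scene=(100,350,120,310),top=(110,400,110,310))"
```

```text
along 0.3041485578686248 lat 0.24437163622196476 z 0.21000705048222235 Fx -0.11180073829132503 Fy -0.677579302428399 Fz 0.03213004328879905 rot [1.8000e+02 1.0000e-01 1.7954e+02] 36.55
[0.38589275 0.05753803 0.21000705] 0.08556968671885844 36.55
```

View pics/e1_scene.png

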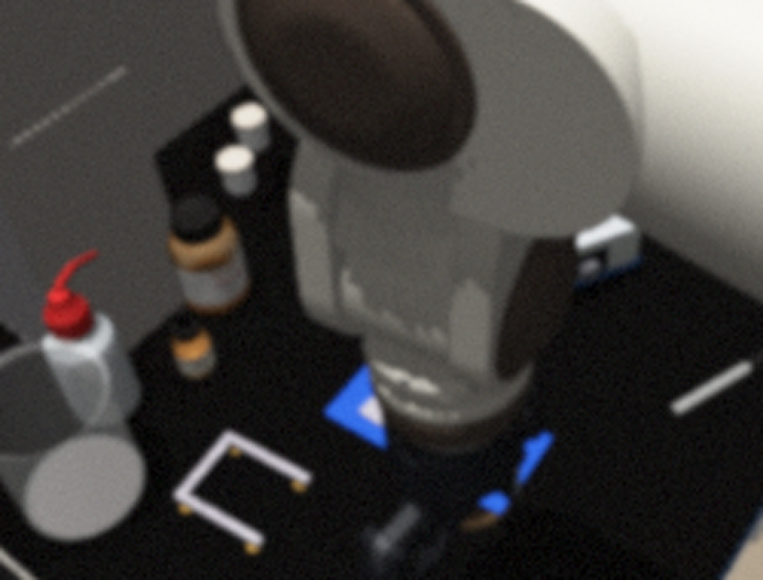

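View pics/e1_top.png

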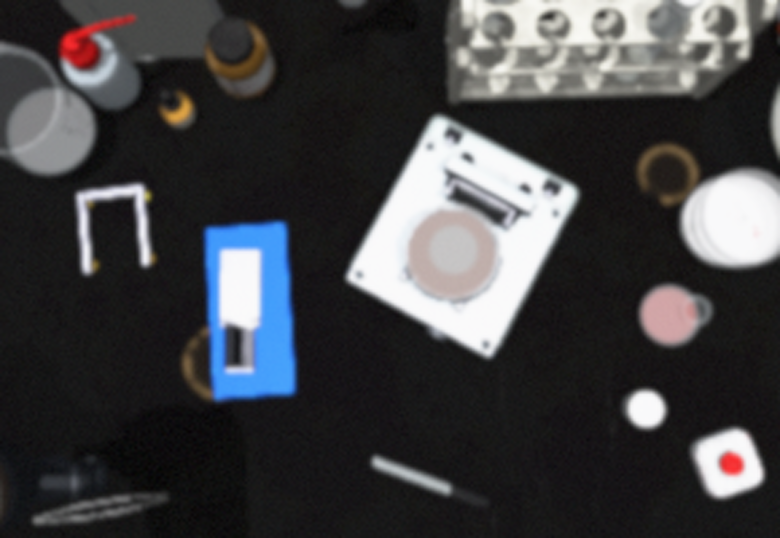

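Request:
{"api": "apply_moves", "payload": {"rows": [[-20,45,0,0,0,0,0],[-20,45,0,0,0,0,0],[-20,45,0,0,0,0,0],[-20,45,0,0,0,0,0],[-20,45,0,0,0,0,0],[-20,45,0,0,0,0,0],[-20,45,0,0,0,0,0],[-20,45,0,0,0,0,0],[0,0,0,0,0,0,0],[0,0,0,0,0,0,0]]}}

```text
time: 37.9
ee_pos: [0.2262, 0.4172, 0.2087]
tcp_rot: [-179.9, -0.0, 179.5]
wrist_force: [-0.8, 0.2, 0.5]
opening: 0.0854
```

Run:
```python
from st import *
snap('e2',scene=(195,325,145,290),top=(250,320,150,220))
a0=np.load("avg_top.npy").mean(2).astype(np.float32)
a1=np.mean([camera("top") for _ in range(3)],0).mean(2).astype(np.float32)
for lat in(-.014,-.002):
    for a,nm in((a0,"free"),(a1,"clamped")):
        s=np.arange(.712,.742,.0005);P=np.array([proj("top",np.r_[e*x+f*(.0146+lat),.107]) for x in s],np.float32)
        v=cv2.remap(a,P[:,0][None],P[:,1][None],cv2.INTER_LINEAR)[0]
        k=int(v.argmin());h=(v[k]+v[k:k+24].max())/2;print(nm,s[k+int(np.argmax(v[k:]>h))])
im=camera("top").astype(int);m=((im[:,:,0]-im[:,:,2]>8)&(im[:,:,0]>110)).astype(np.uint8);w=np.zeros_like(m);w[180:225,255:305]=m[180:225,255:305]
k,l,s_,c=cv2.connectedComponentsWithStats(w);i=1+s_[1:,4].argmax();X=onz("top",c[i],.117);print("dish pink",X,"along",X[:2]@e,"lat",X[:2]@f)
```

```text
along -0.015164685043249405 lat 0.47437180490700337 z 0.20869700040651903 Fx -0.8431419046490913 Fy -0.2064993496029631 Fz 0.4777570454264238 rot [-1.7993e+02 -2.0000e-02  1.7946e+02] 37.9
free 0.7224999999999988
clamped 0.729999999999998
free 0.7229999999999988
clamped 0.729999999999998
dish pink [ 0.57983711 -0.32162438  0.117     ] along 0.662897168358397 lat 0.014854778965521695
```

View pics/e2_scene.png

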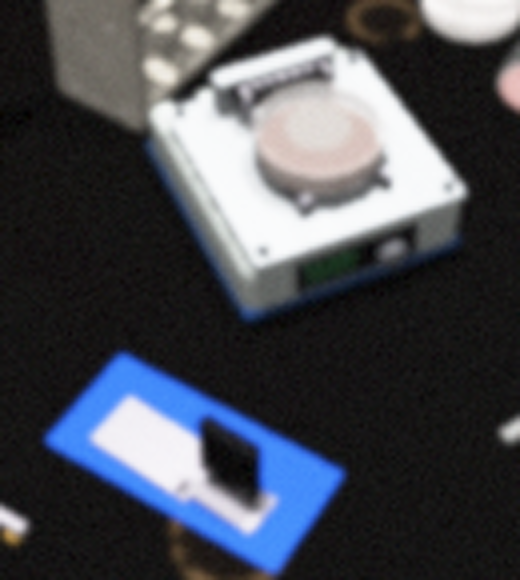

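The picture shows the dish clamped flat behind both pegs. The roller is held 7 to 7.5 mm back, and the lifter stands upright on the blue mat.

```bash
python3 -c "
from workcell import *
print(job_done())"
```

```text
the job is handed in; nothing more can be done
None
```

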